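# Shut and clip down the pinning kit case

## Task

The pinning kit is finished with: lower the half-open lid of the small-parts case gently onto its rubber seal, then fold its three clips (front, left and right) down over the rim one after the other, pressing each in and down until it snaps home and stays. Press firmly but never force a clip that binds, and leave the lock cylinder, the pliers and the key lying around the case where they are.

Things in the scene. Friction and masses are not known exactly. Their poses are not given: they have to be found in the camera images.
- case: Grey small-parts case, 150 mm wide (its y), 110 mm deep (its x), rim 62 mm above the bench; does not slide on its thin rubber mat (170 x 215 x 2 mm). Origin: on the bench under its centre; z up, -x its front, +y its left. A lid is hinged on its rear rim; a catch rib (4 mm round, 42 mm above the bench, 8.5 mm proud) sits on the front, left and right walls behind the clips.
- lid_hinge (a point): Middle of the lid's rear hinge axis, 60 mm behind the case centre and 62 mm above the bench; the axis runs along the case's y. Does not move as the lid swings.
- lid_front (a point): Point to press on the lid's outer face: mid-width, 105 mm from the hinge axis, 17 mm short of the front edge; moves with the lid. The lid is a flat grey frame with a clear window, 118 mm long, 164 mm wide, outer face 4.5 mm above the hinge axis when shut, an 11 mm rim round its edges overhanging the walls by 7 mm.
- lid (a joint): Lid angle, rad: 0 shut tight on the squeezed seal, grows as it opens up and back (1.57 upright). Stiff hinge: stays where left, moves with about 2 N at its front edge. Let down without load it rests on the rubber seal at about 0.01; the seal gives 1 mm per 6 N at the front edge.
- clip_front (a joint): Angle of the front clip, rad: 0 folded flat along the wall (home, a hard stop), 1.57 straight out from the lid's edge, up to 2.3. Stays where left (0.8 N moves it). From 0.3 to 0.12 its hook rides over the catch rib and draws the lid down 1 to 3 mm; past 0.12 it snaps to within 0.05 of home and stays; let go before, it springs back.
- clip_left (a joint): Angle of the left clip, as for the front one. Pressed in and down together (about 3 mm down for every 5 mm in) a clip goes over with 5 to 12 N; pressed straight in, the pad's grip on the finger holds the lid up, the hook binds and it may take over 20 N, which is too much: press no part of the case harder. The later clips are stiffer, whichever they are.
- clip_right (a joint): Angle of the right clip, as for the front one.
- clip_front_hinge (a point): Middle of the front clip's hinge axis, which runs along the lid's front edge; with the lid shut 60 mm above the bench and 65.5 mm in front of the case centre. Moves with the lid.
- clip_left_hinge (a point): Middle of the left clip's hinge axis, along the lid's left edge; with the lid shut 60 mm above the bench, 85.5 mm to the left of the case centre and 20 mm forward of it. Moves with the lid.
- clip_right_hinge (a point): The same for the right clip, on the right edge.
- clip_front_pad (a point): Middle of the thumb pad on the front clip's outer face, 26.5 mm from its hinge axis; moves with the clip. Each clip is a flap 44 mm wide, 34 mm from hinge to free end, 3 mm thick, hook on its inner face; the ribbed pad, 20 to 33 mm from the hinge, lies 4.5 mm outward of the hinge axis when home.
- clip_left_pad (a point): The same on the left clip.
- clip_right_pad (a point): The same on the right clip.
- cylinder_mid (a point): Centre of a loose brass lock cylinder, 68 x 32 x 17 mm, lying to the right of the case. Leave it alone.
- pliers_mid (a point): Centre of loose pliers, 151 x 52 x 12 mm, lying in front of the case. Leave them alone.
- key_mid (a point): Centre of a loose brass lever-lock key, 84 x 31 x 11 mm, lying to the left of the case. Leave it alone.

How it is judged (in metres and radians):
On the way, in this order (a step that is already met when the one before it is completed fails the run):
1. the lid lies down on its seal while all three clips are still out (value of joint lid below 0.03 rad and value of joint each of clip_front, clip_left, clip_right above 0.2 rad), for 0.2 s.
2. a first clip has snapped home (value of joint any of clip_front, clip_left, clip_right below 0.08 rad), for 0.2 s.
3. a second clip has snapped home too ((value of joint each of clip_front, clip_left below 0.08 rad or value of joint each of clip_front, clip_right below 0.08 rad or value of joint each of clip_left, clip_right below 0.08 rad)), for 0.2 s.
At the end, for the whole second after the job is handed in: The lid is down on its seal (within 0.02 rad of shut) and all three clips are snapped home and stay there (each within 0.08 rad of flat) (value of joint lid below 0.02 rad and value of joint each of clip_front, clip_left, clip_right below 0.08 rad); the robot touches nothing.
It fails at once if the case, its lid or a clip is pressed with more than 20 N (contact force between any of the arm, the fingers and case above 20 N).
It fails at once if the lock cylinder, the pliers or the key is moved by more than 15 mm (distance of any of cylinder_mid, pliers_mid, key_mid from where it was at the start of the episode above 0.015 m).
It also fails if it takes over 61 s, if anything falls off the work surface, if the arm or the gripper's body presses on something with over 40 N, if the wrist force passes 120 N, or if a joint passes its speed limit or range.

## Robot

A 6-joint arm with a two-finger parallel gripper is mounted at the origin on a cart in front of the work surface, level with it; the furniture and walls round the work are solid. World frame = base frame: x ahead of the robot, y to its left, z up, the work surface at z = 0. Lengths are in mm, angles in rad, forces in N, time in s.
With the tool pointing down it reaches from about 350 to 925 mm from the base axis. Payload 6.4 kg.
Tool frame: the origin (TCP) lies midway between the tips of the shut fingers; the grasp point (between the pads) lies 19 mm behind it; z points along the fingers, y is the line along which they close (so a half turn about z gives the same grasp; the last joint's range is limited). The gripper opens to 94 mm and grips with 3 to 60 N. Pads are 16 mm wide; open, the fingers measure 119 mm over their backs; the gripper's body (75 mm by 177 mm) begins 78 mm behind the grasp point.
Start: joints at [1.125, 0.245, 1.558, -0, 1.339, -0.174], TCP at [174.499, 626.15, 205.455] pointing down, gripper open.
Joint ranges: [-3.13, 3.13], [-1.02, 2.26], [0.13, 2.54], [-0.95, 4.09], [0.21, 2.88], [-2.74, 2.74]. Speed limits (rad/s): [2.57, 2.57, 3.14, 3.14, 3.14, 3.14].

## Interface

Orientations are given as a unit quaternion [w, x, y, z].
In Python, from bench import ctrl gives the robot as it stands.
- The arm moves only by the tool send_rows, never from a script. Its argument "rows" is a list of rows, each an object of numbers: "tx", "ty", "tz": the shift along the tool's x, y, z in units of 0.5 m (1.0 is 0.5 m); "ax", "ay", "az": the turn, a rotation vector about the tool's x, y, z in units of pi/2 rad (1.0 is pi/2 rad); "fingers": the opening, from 0 (shut) to 1 (fully open). In form: [{"tx": .., "ty": .., "tz": .., "ax": .., "ay": .., "az": .., "fingers": ..}, ...]. A call has 1 to 5 rows; each row is the pose to reach, as a shift and turn from the pose commanded when the call began, along the tool's axes at that moment; what a row does not reach only later rows make up. A row lasts 1/8 s, in which the tool goes at most 62.5 mm and 10.7 degrees, less where a joint would pass 70% of its speed; a pose out of reach is approached as far as the arm can. A call with a number of a shift or a turn outside -1 to 1 is refused whole. A call with a gripper value outside its range is refused whole. The fingers move at their own pace and stop on an object; "force" is the grip in N (left out, the last holds). Time passes only in rows, so rows that repeat a pose let the fingers close. It gives the time, the measured TCP pose, the force, the opening and the grip force at its end, in the units of the state.
- ctrl.state(): the state, without advancing time (a new reading comes with each control period).
- ctrl.grab_frame(name): name is "side" or "top"; returns (picture, depth): 420x560x3 uint8, red, green, blue; 420x560 float32, mm along the optical axis (not along the pixel's ray), 0 where there is no reading.
- ctrl.camera_params(name): a dict with "camera_matrix" (3x3 intrinsics, pixels), "cam_to_world" (4x4, takes a point from camera to world coordinates). Camera axes: x right, y up, looking along -z (the intrinsics and any distortion apply to the point x, -y, -z); pixel columns grow to the right and rows downward; lengths in mm; the calibration is good to about 2 mm. A picture is of the moment at which its call begins. camera_params takes no time and is no camera call.
- ctrl.close_job(): hands the job in; it is judged then, once.
The state is a dict: "t": time; "joints": joint angles; "dq": joint speeds; "tau": joint torques, N m; "ee_pos": TCP position; "orientation": TCP orientation; "ft_force": force on the tool from outside, world axes, zero at the start; "wrist_torque": the same for the moment, N m; "gripper_width": opening from 0.0 (shut) to 1.0 (fully open); "gripper_force": force on a finger pad.
Only numpy, scipy, OpenCV 4.12 (cv2) and the standard library are available. Lean on these libraries where they do the work, as an engineer would, in place of code of your own. Each camera call takes 0.05 s, during which the arm holds its last target. There are 200 camera calls.

## Working session

There is one attempt and no reset: what is moved stays moved. The work goes in short steps, Python scripts to look and compute and a tool call to move; the robot and the scene stay as the last step left them, time stands still between calls to the robot, and variables do not carry over. Pictures are saved under pics/ and viewed, at most 10 in all, crops included, and the job is handed in when it is done.

Besides the shell and the picture viewer there is one more tool, called after "Call:" as name([rows], argument=value, ...), one row to a line, values as JSON. send_rows: Moves the arm, as the interface text tells. Shifts and turns lie within -1 to 1; 1 stands for 0.5 m of shift or pi/2 rad of turn. Its arguments: {"type":"object","properties":{"rows":{"type":"array","items":{"type":"object","properties":{"tx":{"type":"number","minimum":-1,"maximum":1},"ty":{"type":"number","minimum":-1,"maximum":1},"tz":{"type":"number","minimum":-1,"maximum":1},"ax":{"type":"number","minimum":-1,"maximum":1},"ay":{"type":"number","minimum":-1,"maximum":1},"az":{"type":"number","minimum":-1,"maximum":1},"fingers":{"type":"number"}}}},"force":{"type":"number"}},"required":["rows"]}

```bash
mkdir -p pics; ls; python3 - <<'E'
from bench import ctrl
import cv2,numpy as np
np.set_printoptions(precision=3,suppress=True)
s=ctrl.state();print(s['t'],s['ee_pos'],s['orientation'])
for n in('side','top'):
    p,d=ctrl.grab_frame(n);cv2.imwrite(f'pics/{n}0.png',p[...,::-1]);np.save(f'pics/{n}0.npy',d)
    c=ctrl.camera_params(n);print(n,c['camera_matrix'],c['cam_to_world'],[k for k in c])
E
```

```text
pics
0.0 [174.224 625.602 204.376] [-0.     0.135  0.991 -0.001]
side [[411.662   0.    285.374]
 [  0.    411.662 204.694]
 [  0.      0.      1.   ]] [[ -0.808   0.234  -0.541  60.064]
 [ -0.59   -0.344   0.731 593.524]
 [ -0.015   0.909   0.416 443.842]
 [  0.      0.      0.      1.   ]] ['camera_matrix', 'cam_to_world']
top [[399.933   0.    278.774]
 [  0.    399.933 212.407]
 [  0.      0.      1.   ]] [[ -0.005   0.986  -0.167 383.383]
 [ -1.     -0.006  -0.003 -38.211]
 [ -0.004   0.167   0.986 891.74 ]
 [  0.      0.      0.      1.   ]] ['camera_matrix', 'cam_to_world']
```

View pics/side0.png

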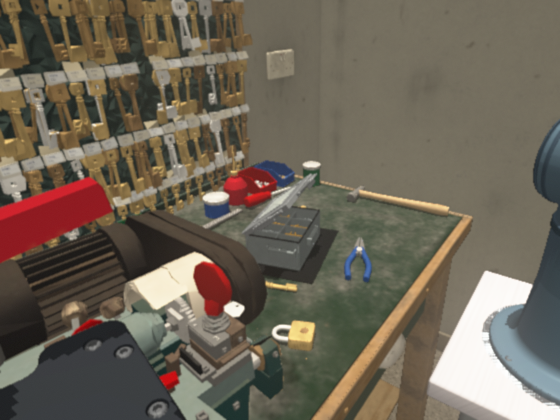

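View pics/top0.png

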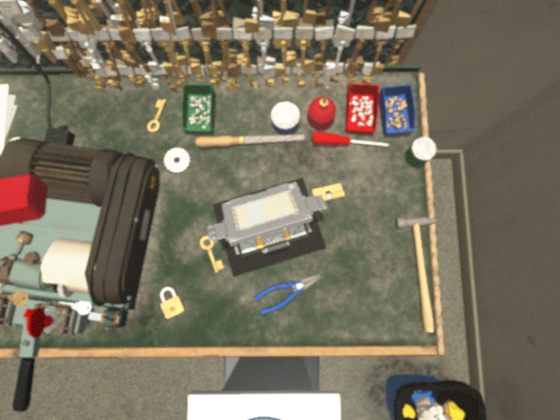

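The side view shows the case at about (285,235) with its lid half open, the key at (280,287) and the pliers at (358,260). The top view shows the mat around (268,225), yawed slightly, with the lid at (265,212). The clips stick out left (215,230) and right (318,203), the key is at (212,253), the cylinder at (328,192) and the pliers at (288,290).

```bash
cat > h.py <<'E'
from bench import ctrl
import cv2,numpy as np
np.set_printoptions(precision=2,suppress=True)
def P(n):
    c=ctrl.camera_params(n);return np.array(c['camera_matrix']),np.array(c['cam_to_world'])
def ray(n,u,v):
    K,T=P(n);d=np.array([(u-K[0,2])/K[0,0],-(v-K[1,2])/K[1,1],-1.]);return T[:3,3],T[:3,:3]@d
def onz(n,u,v,z):
    o,d=ray(n,u,v);return o+d*(z-o[2])/d[2]
def cloud(n,D):
    K,T=P(n);v,u=np.mgrid[:D.shape[0],:D.shape[1]]
    c=np.stack([(u-K[0,2])/K[0,0]*D,-(v-K[1,2])/K[1,1]*D,-D],-1);return c@T[:3,:3].T+T[:3,3]
def proj(n,p):
    K,T=P(n);q=T[:3,:3].T@(np.array(p,float)-T[:3,3]);q=q*[1,-1,-1];q=K@q;return q[:2]/q[2]
E
python3 - <<'E'
from h import *
a=cv2.imread('pics/top0.png')[160:320,180:360];b=cv2.imread('pics/side0.png')[160:300,220:390]
cv2.imwrite('pics/top0c.png',cv2.resize(a,None,fx=4.4,fy=3.7*4.4/4.4 if 0 else 3.7,interpolation=cv2.INTER_CUBIC))
cv2.imwrite('pics/side0c.png',cv2.resize(b,None,fx=4,fy=4,interpolation=cv2.INTER_CUBIC))
im=cv2.imread('pics/top0.png');D=np.load('pics/top0.npy');C=cloud('top',D)
g=im.max(2);print(C[250,300],C[300,200],D[225,230:300:10])
# dark mat
m=((g<45)&(C[...,2]<12)).astype(np.uint8);m[:170]=0;m[300:]=0;m[:,:190]=0;m[:,345:]=0
m=cv2.morphologyEx(m,cv2.MORPH_OPEN,np.ones((3,3)))
n,l,s,ce=cv2.connectedComponentsWithStats(m);print(s[s[:,4]>100])
k=1+np.argmax(s[1:,4]);pts=C[l==k][:,:2]
pts=np.array([onz('top',u,v,2)[:2] for v,u in np.argwhere(l==k)],np.float32)
r=cv2.minAreaRect(pts);print(r,cv2.boxPoints(r))
# height map rows across the case
for v in range(180,270,6): print(v,C[v,220:320:10,2].astype(int))
E
```

```text
[449.51 -81.89   2.89] [342.07 137.69   0.12] [783.45 778.49 770.91 766.95 762.09 757.25 759.1 ]
[[     0      0    560    420 235200]]Traceback (most recent call last):
  File "<stdin>", line 11, in <module>
    return _wrapfunc(a, 'argmax', axis=axis, out=out, **kwds)
    return bound(*args, **kwds)
ValueError: attempt to get argmax of an empty sequence
```

View pics/top0c.png

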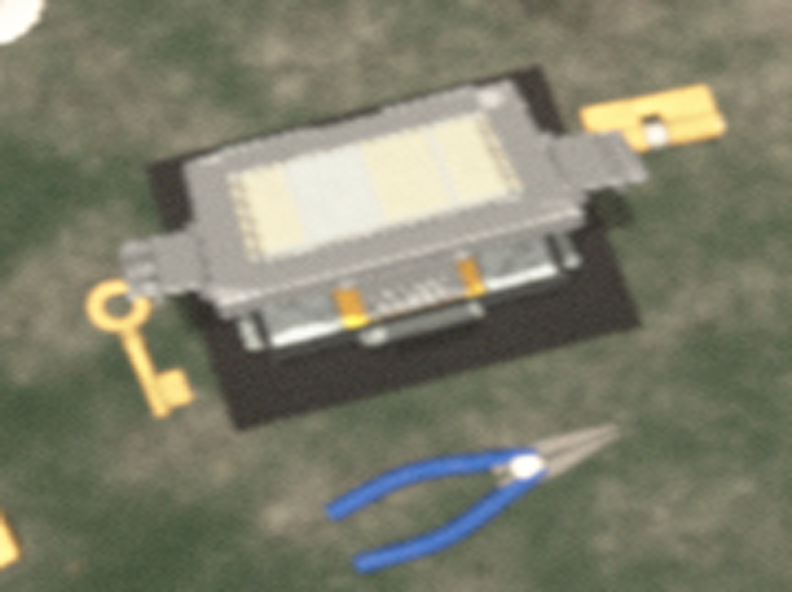

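View pics/side0c.png

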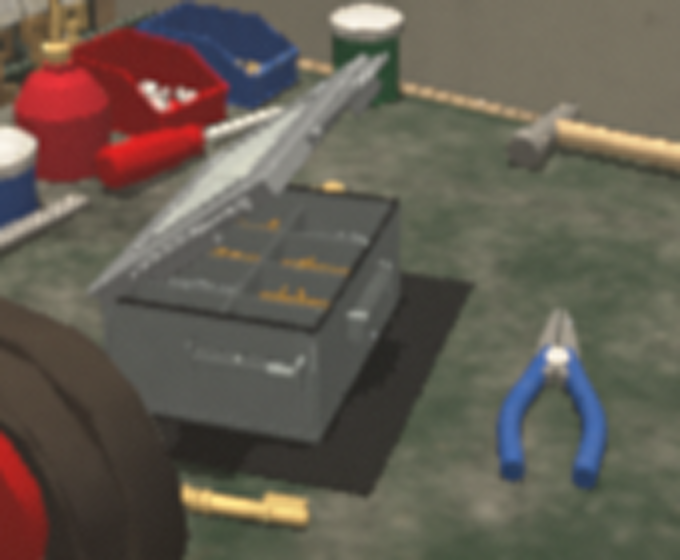

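The crops show mat corners in full top-view pixels at FL (234,276), FR (325,248), RL (214,205) and RR (303,178). The key's ring sits just in front of the left clip, and the cylinder is beside and behind the right clip.

```bash
python3 - <<'E'
from h import *
c=np.array([onz('top',*p,2) for p in [(234.1,276.2),(325.5,247.8),(303.4,178.4),(214.1,204.6)]])
for i in range(4): print(c[i],np.linalg.norm(c[i]-c[i-1]))
o=c.mean(0);x=(c[2]+c[3]-c[0]-c[1]);y=c[0]+c[3]-c[1]-c[2]
print('centre',o,'yaw',np.arctan2(x[1],x[0]),np.arctan2(-y[0],y[1]))
yaw=np.mean([np.arctan2(x[1],x[0]),np.arctan2(-y[0],y[1])])
R=np.array([[np.cos(yaw),-np.sin(yaw)],[np.sin(yaw),np.cos(yaw)]])
C=cloud('top',np.load('pics/top0.npy'));L=C.copy();L[...,:2]=(C[...,:2]-o[:2])@R
def prof(mask,k,lo,hi,st):
    for a in np.arange(lo,hi,st):
        q=L[mask&(L[...,k]>=a)&(L[...,k]<a+st)]
        if len(q): print(int(a),len(q),np.median(q,0),q[:,2].max())
near=(abs(L[...,0])<110)&(abs(L[...,1])<150)
print('mid strip along x');prof(near&(abs(L[...,1])<70)&(L[...,2]>64),0,-70,100,10)
print('left');prof(near&(L[...,1]>84)&(L[...,2]>40),1,80,140,6)
print('right');prof(near&(L[...,1]<-84)&(L[...,2]>40),1,-140,-80,6)
hsv=cv2.cvtColor(cv2.imread('pics/top0.png'),cv2.COLOR_BGR2HSV)
br=(hsv[...,0]>14)&(hsv[...,0]<32)&(hsv[...,1]>110)&(hsv[...,2]>120)&(L[...,2]<40)
for nm,m in (('key',br&near&(L[...,1]>85)),('cyl',br&(abs(L[...,0])<110)&(L[...,1]<-85)&(L[...,1]>-190)),('pl',(hsv[...,0]>100)&(hsv[...,0]<125)&(hsv[...,1]>120)&(abs(L[...,0])<200)&(abs(L[...,1])<120)&(L[...,2]<40))):
    q=L[m];print(nm,len(q),q.min(0),q.max(0))
E
```

```text
[392.93  63.71   2.  ] 167.34192948676858
[ 454.13 -138.66    2.  ] 211.42154193517985
[613.16 -92.07   2.  ] 165.7088900584078
[553.4  111.17   2.  ] 211.83904638128269
centre [503.4  -13.96   2.  ] yaw 0.28626247576139013 0.28983351492665976
mid strip along x
-60 52 [-52.06   1.97 166.77] 169.54209904933487
-50 170 [-46.23   1.55 157.42] 168.7063605370838
-40 175 [-32.76   3.63 145.52] 155.3011418897545
-30 385 [-25.39  -0.27 140.69] 145.34621136832766
-20 335 [-15.2    0.5  135.14] 140.9923306245587
-10 324 [ -5.01  -0.32 126.41] 134.36619093333024
0 307 [  4.93   0.79 118.1 ] 125.59227030423244
10 304 [ 14.95  -0.1  109.88] 115.37464534263734
20 290 [ 24.93   0.7  101.79] 109.80693191767432
30 278 [34.96  0.24 93.98] 100.42643126356995
40 288 [45.3   1.   85.64] 92.78510691759175
50 254 [55.24 -0.85 78.59] 86.75137720130954
60 192 [63.74 -0.72 71.24] 75.45439375630201
70 1 [ 70.17 -50.72  64.44] 64.43852769408159
left
80 28 [ -3.69  85.13 102.74] 137.2758803192488
86 59 [  2.23  89.05 115.96] 134.90513285589805
92 50 [  3.25  95.06 115.96] 130.08481921313592
98 48 [  4.46 100.92 117.41] 130.00756105992775
104 57 [  3.89 107.44 119.19] 130.4183349426412
110 48 [  4.66 113.37 120.9 ] 132.17483805772406
116 37 [  5.32 118.28 120.79] 131.26511661847678
right
-122 2 [   7.47 -116.26  106.2 ] 111.80382950501496
-116 39 [   2.04 -113.22  114.91] 124.9760136714981
-110 54 [   1.18 -107.06  116.17] 127.18117168537094
-104 49 [   2.14 -101.06  113.78] 126.864849435466
-98 44 [  2.48 -94.78 114.66] 126.80517187673786
-92 45 [  3.3  -88.83 115.59] 125.65847525540914
-86 19 [ -0.66 -85.07 120.91] 133.89447714141863
key 169 [-62.61 124.16  -3.68] [ 21.24 149.61  13.96]
cyl 92 [  15.58 -182.85   -0.96] [  53.44 -114.29   19.43]
pl 350 [-178.42  -23.65    7.25] [-128.03   74.31   16.81]
```

```bash
cat >> h.py <<'E'
from scipy.spatial.transform import Rotation as Ro
O=np.array([503.4,-14.,0]);YAW=.288
Rc=Ro.from_euler('z',YAW)
def loc(p): return Rc.inv().apply(np.array(p)-O)
def goto(target_case,face=None,start=None,show=True):
    """units for send_rows; face = world angle (case frame, deg) of tool y, tool down"""
    s=ctrl.state();q=s['orientation'];R=Ro.from_quat([*q[1:],q[0]]);p=np.array(s['ee_pos'])
    w=Rc.apply(target_case)+O
    t=R.inv().apply(w-p)/500
    y=R.apply([0,1,0]);cur=np.degrees(np.arctan2(y[1],y[0]));out=[cur]
    if face is not None:
        f=YAW+np.radians(face)
        yt=np.array([np.cos(f),np.sin(f),0]);z=np.array([0,0,-1.]);x=np.cross(yt,z)
        G=Ro.from_matrix(np.c_[x,yt,z]);out=(R.inv()*G).as_rotvec()/(np.pi/2)
    print('t',round(s['t'],2),'case pos',loc(p),'F',Rc.inv().apply(s['ft_force']),'shift',np.round(t,4),'turn',np.round(out,3))
E
python3 - <<'E'
from h import *
C=cloud('top',np.load('pics/top0.npy'));S=cloud('side',np.load('pics/side0.npy'))
for n,A in(('top',C),('side',S)):
  print(n)
  for x in range(150,650,100):
    print(x,[int(np.percentile(q,99)) if len(q)>5 else -1 for q in [A[(A[...,0]>x)&(A[...,0]<x+100)&(A[...,1]>y)&(A[...,1]<y+100)][:,2] for y in range(100,600,100)]])
goto([-18,0,165],face=-270); goto([-18,0,165],face=-90)
E
```

```text
top
150 [5, 5, 5, 122, 4]
250 [21, 147, 231, 155, 4]
350 [12, 184, 185, 170, 105]
450 [111, 180, 278, 274, 106]
550 [7, 172, 262, 166, -1]
side
150 [3, 3, 1, -1, 345]
250 [19, 147, 228, 230, -1]
350 [12, 183, 183, 170, -1]
450 [127, 179, 276, 278, 117]
550 [-1, 171, 162, 162, -1]
t 0.1 case pos [-133.91  706.79  204.49] F [ 0.99 -0.08 -0.26] shift [-0.95 -1.07  0.08] turn [-0.   -0.   -0.36]
t 0.1 case pos [-133.91  706.79  204.49] F [ 0.99 -0.08 -0.26] shift [-0.95 -1.07  0.08] turn [-0.    0.    1.64]
```

Call:
send_rows([
  {"tz": -0.1, "fingers": 0},
  {"tz": -0.2, "fingers": 0},
  {"tz": -0.3, "fingers": 0},
  {"tz": -0.4, "ax": 0, "fingers": 0},
], force=40)

```text
schema error: expected keys tx, ty, tz, ax, ay, az, fingers
```

Call:
send_rows([
  {"tx": -0.4, "ty": -0.45, "fingers": 0},
  {"tx": -0.4, "ty": -0.45, "fingers": 0},
  {"tx": -0.4, "ty": -0.45, "fingers": 0},
  {"tx": -0.4, "ty": -0.45, "fingers": 0},
  {"tx": -0.4, "ty": -0.45, "fingers": 0},
])

```text
schema error: expected keys tx, ty, tz, ax, ay, az, fingers
```

Call:
send_rows([
  {"tx": -0.4, "ty": -0.45, "az": -0.36, "fingers": 0},
  {"tx": -0.4, "ty": -0.45, "az": -0.36, "fingers": 0},
  {"tx": -0.4, "ty": -0.45, "az": -0.36, "fingers": 0},
  {"tx": -0.4, "ty": -0.45, "az": -0.36, "fingers": 0},
  {"tx": -0.4, "ty": -0.45, "az": -0.36, "fingers": 0},
])

```text
schema error: expected keys tx, ty, tz, ax, ay, az, fingers
```

```bash
python3 -c "
from h import *
goto([-18,0,165],face=90)"
```

```text
t 0.1 case pos [-133.91  706.79  204.49] F [ 0.99 -0.08 -0.26] shift [-0.95 -1.07  0.08] turn [-0.   -0.   -0.36]
```

Call:
send_rows([
  {"tx": 0, "ty": 0, "tz": -0.12, "ax": 0, "ay": 0, "az": 0, "fingers": 0},
  {"tx": 0, "ty": 0, "tz": -0.24, "ax": 0, "ay": 0, "az": 0, "fingers": 0},
  {"tx": 0, "ty": 0, "tz": -0.36, "ax": 0, "ay": 0, "az": 0, "fingers": 0},
  {"tx": 0, "ty": 0, "tz": -0.4, "ax": 0, "ay": 0, "az": 0, "fingers": 0},
], force=40)

```text
t: 0.6
ee_pos: [174.8, 627.0, 410.3]
orientation: [0.001, 0.135, 0.991, 0.003]
ft_force: [-0.8, 1.4, -0.5]
gripper_width: 0.613
gripper_force: 0.0
```

Call:
send_rows([
  {"tx": -0.08, "ty": -0.09, "tz": 0, "ax": 0, "ay": 0, "az": 0, "fingers": 0},
  {"tx": -0.16, "ty": -0.18, "tz": 0, "ax": 0, "ay": 0, "az": 0, "fingers": 0},
  {"tx": -0.24, "ty": -0.27, "tz": 0, "ax": 0, "ay": 0, "az": 0, "fingers": 0},
  {"tx": -0.32, "ty": -0.36, "tz": 0, "ax": 0, "ay": 0, "az": 0, "fingers": 0},
  {"tx": -0.4, "ty": -0.45, "tz": 0, "ax": 0, "ay": 0, "az": 0, "fingers": 0},
])

```text
t: 1.23
ee_pos: [306.8, 353.7, 403.4]
orientation: [-0.001, 0.135, 0.991, -0.001]
ft_force: [1.5, -0.0, 0.3]
gripper_width: 0.084
gripper_force: 0.0
```

Call:
send_rows([
  {"tx": -0.08, "ty": -0.09, "tz": 0, "ax": 0, "ay": 0, "az": -0.07, "fingers": 0},
  {"tx": -0.16, "ty": -0.18, "tz": 0, "ax": 0, "ay": 0, "az": -0.14, "fingers": 0},
  {"tx": -0.24, "ty": -0.27, "tz": 0, "ax": 0, "ay": 0, "az": -0.21, "fingers": 0},
  {"tx": -0.32, "ty": -0.36, "tz": 0, "ax": 0, "ay": 0, "az": -0.28, "fingers": 0},
  {"tx": -0.4, "ty": -0.45, "tz": 0, "ax": 0, "ay": 0, "az": -0.36, "fingers": 0},
])

```text
t: 1.85
ee_pos: [439.1, 83.4, 403.7]
orientation: [-0.001, -0.148, 0.989, 0.0]
ft_force: [1.1, 1.5, 0.4]
gripper_width: 0.007
gripper_force: 0.0
```

```bash
python3 -c "
from h import *
goto([-18,0,165],face=90)"
```

```text
t 1.85 case pos [-33.99 111.65 403.66] F [1.45 1.12 0.44] shift [-0.03 -0.22  0.48] turn [ 0.   -0.    0.01]
```

Call:
send_rows([
  {"tx": -0.01, "ty": -0.1, "tz": 0, "ax": 0, "ay": 0, "az": 0.01, "fingers": 0},
  {"tx": -0.03, "ty": -0.21, "tz": 0.05, "ax": 0, "ay": 0, "az": 0.01, "fingers": 0},
  {"tx": -0.03, "ty": -0.22, "tz": 0.16, "ax": 0, "ay": 0, "az": 0.01, "fingers": 0},
  {"tx": -0.03, "ty": -0.22, "tz": 0.28, "ax": 0, "ay": 0, "az": 0.01, "fingers": 0},
  {"tx": -0.03, "ty": -0.22, "tz": 0.4, "ax": 0, "ay": 0, "az": 0.01, "fingers": 0},
])

```text
t: 2.48
ee_pos: [484.0, -15.6, 201.8]
orientation: [-0.001, -0.138, 0.99, 0.001]
ft_force: [-0.0, -0.4, -0.7]
gripper_width: 0.004
gripper_force: 0.0
```

Call:
send_rows([
  {"tx": 0, "ty": 0, "tz": 0.02, "ax": 0, "ay": 0, "az": 0, "fingers": 0},
  {"tx": 0, "ty": 0, "tz": 0.04, "ax": 0, "ay": 0, "az": 0, "fingers": 0},
  {"tx": 0, "ty": 0, "tz": 0.04, "ax": 0, "ay": 0, "az": 0, "fingers": 0},
])

```text
t: 2.85
ee_pos: [486.2, -15.8, 186.9]
orientation: [0.001, -0.139, 0.99, -0.0]
ft_force: [0.2, 0.2, -0.3]
gripper_width: 0.005
gripper_force: 0.0
```

```bash
python3 -c "
from h import *
goto([-18,0,155],face=90)
p,d=ctrl.grab_frame('side');cv2.imwrite('pics/side1.png',cv2.resize(p[110:300,200:420,::-1],None,fx=3.5,fy=3.1))"
```

```text
t 2.85 case pos [-17.03   3.12 186.94] F [ 0.28  0.15 -0.29] shift [ 0.   -0.01  0.06] turn [-0.    0.   -0.01]
```

View pics/side1.png

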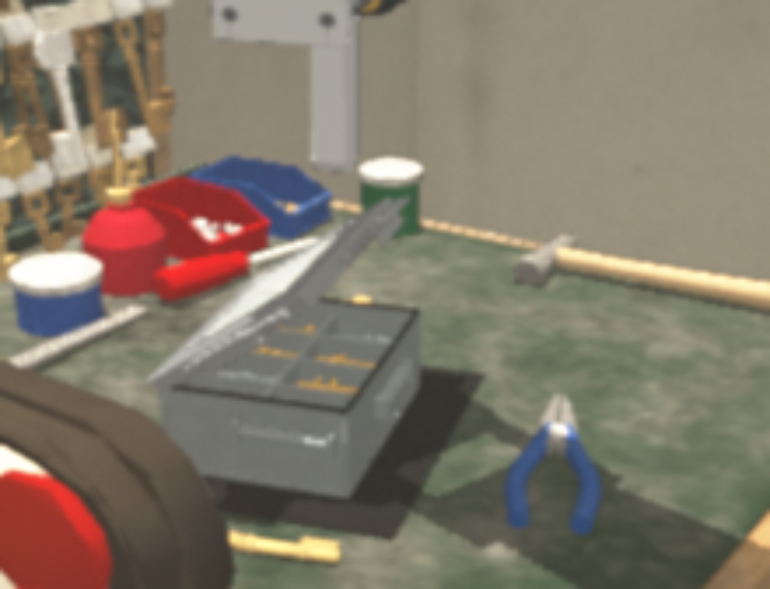

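The side view shows the shut fingertips at crop (335,165), just above the lid's front edge at (370,215), as intended.

Call:
send_rows([
  {"tx": -0.016, "ty": -0.006, "tz": 0.04, "ax": 0, "ay": 0, "az": 0, "fingers": 0},
  {"tx": -0.016, "ty": -0.006, "tz": 0.08, "ax": 0, "ay": 0, "az": 0, "fingers": 0},
  {"tx": -0.016, "ty": -0.006, "tz": 0.1, "ax": 0, "ay": 0, "az": 0, "fingers": 0},
])

```text
t: 3.28
ee_pos: [494.5, -16.5, 136.2]
orientation: [0.001, -0.139, 0.99, -0.0]
ft_force: [0.6, 0.3, 1.4]
gripper_width: 0.002
gripper_force: 0.4
```

Call:
send_rows([
  {"tx": 0.01, "ty": 0, "tz": 0.02, "ax": 0, "ay": 0, "az": 0, "fingers": 0},
  {"tx": 0.024, "ty": 0, "tz": 0.04, "ax": 0, "ay": 0, "az": 0, "fingers": 0},
  {"tx": 0.036, "ty": 0, "tz": 0.06, "ax": 0, "ay": 0, "az": 0, "fingers": 0},
  {"tx": 0.036, "ty": 0, "tz": 0.06, "ax": 0, "ay": 0, "az": 0, "fingers": 0},
])

```text
t: 3.78
ee_pos: [475.2, -21.2, 104.4]
orientation: [-0.001, -0.138, 0.99, 0.0]
ft_force: [0.2, -0.2, 0.2]
gripper_width: 0.007
gripper_force: 0.0
```

```bash
python3 -c "
from h import *
goto([-34,0,87],face=90)"
```

```text
t 3.77 case pos [-29.13   1.11 104.44] F [ 0.17 -0.22  0.22] shift [ 0.01 -0.    0.03] turn [ 0.   -0.   -0.01]
```

Call:
send_rows([
  {"tx": 0.006, "ty": 0, "tz": 0.018, "ax": 0, "ay": 0, "az": 0, "fingers": 0},
  {"tx": 0.01, "ty": 0, "tz": 0.034, "ax": 0, "ay": 0, "az": 0, "fingers": 0},
  {"tx": 0.012, "ty": 0, "tz": 0.05, "ax": 0, "ay": 0, "az": 0, "fingers": 0},
  {"tx": 0.015, "ty": 0, "tz": 0.06, "ax": 0, "ay": 0, "az": 0, "fingers": 0},
  {"tx": 0.015, "ty": 0, "tz": 0.066, "ax": 0, "ay": 0, "az": 0, "fingers": 0},
])

```text
t: 4.4
ee_pos: [468.9, -23.3, 72.0]
orientation: [-0.0, -0.139, 0.99, 0.0]
ft_force: [-0.8, -0.2, 0.2]
gripper_width: 0.004
gripper_force: 0.2
```

Call:
send_rows([
  {"tx": 0, "ty": 0, "tz": 0.003, "ax": 0, "ay": 0, "az": 0, "fingers": 0},
  {"tx": 0, "ty": 0, "tz": 0.005, "ax": 0, "ay": 0, "az": 0, "fingers": 0},
])

```text
t: 4.65
ee_pos: [469.3, -23.3, 70.0]
orientation: [0.0, -0.139, 0.99, -0.0]
ft_force: [-0.6, -0.9, 1.2]
gripper_width: 0.006
gripper_force: 0.2
```

Call:
send_rows([
  {"tx": 0, "ty": 0, "tz": 0.002, "ax": 0, "ay": 0, "az": 0, "fingers": 0},
  {"tx": 0, "ty": 0, "tz": 0.002, "ax": 0, "ay": 0, "az": 0, "fingers": 0},
])

```text
t: 4.9
ee_pos: [469.3, -23.4, 69.0]
orientation: [0.0, -0.139, 0.99, -0.0]
ft_force: [0.7, -0.8, 0.0]
gripper_width: 0.009
gripper_force: 0.0
```

```bash
python3 -c "
from h import *
goto([-36,0,67.5],face=90)"
```

```text
t 4.9 case pos [-35.36   0.7   69.  ] F [ 0.42 -1.01  0.  ] shift [ 0. -0.  0.] turn [-0.    0.   -0.01]
```

Call:
send_rows([
  {"tx": 0, "ty": 0, "tz": 0.002, "ax": 0, "ay": 0, "az": 0, "fingers": 0},
  {"tx": 0, "ty": 0, "tz": 0.002, "ax": 0, "ay": 0, "az": 0, "fingers": 0},
])

```text
t: 5.15
ee_pos: [469.3, -23.4, 68.0]
orientation: [0.0, -0.139, 0.99, -0.0]
ft_force: [0.5, 0.3, -0.3]
gripper_width: 0.005
gripper_force: 0.1
```

Call:
send_rows([
  {"tx": 0, "ty": 0, "tz": 0.002, "ax": 0, "ay": 0, "az": 0, "fingers": 0},
  {"tx": 0, "ty": 0, "tz": 0.002, "ax": 0, "ay": 0, "az": 0, "fingers": 0},
  {"tx": 0, "ty": 0, "tz": 0.002, "ax": 0, "ay": 0, "az": 0, "fingers": 0},
])

```text
t: 5.52
ee_pos: [469.3, -23.4, 67.2]
orientation: [0.0, -0.139, 0.99, -0.0]
ft_force: [-1.1, 0.1, 4.1]
gripper_width: 0.005
gripper_force: 1.8
```

Call:
send_rows([
  {"tx": 0, "ty": 0, "tz": -0.02, "ax": 0, "ay": 0, "az": 0, "fingers": 0},
  {"tx": 0, "ty": 0, "tz": -0.1, "ax": 0, "ay": 0, "az": 0, "fingers": 0},
  {"tx": 0.06, "ty": 0, "tz": -0.1, "ax": 0, "ay": 0, "az": 0, "fingers": 0},
  {"tx": 0.124, "ty": 0, "tz": -0.1, "ax": 0, "ay": 0, "az": 0, "fingers": 0},
  {"tx": 0.124, "ty": 0, "tz": -0.1, "ax": 0, "ay": 0, "az": 0, "fingers": 0},
])

```text
t: 6.15
ee_pos: [408.6, -40.5, 117.0]
orientation: [0.0, -0.138, 0.99, -0.0]
ft_force: [-0.4, 0.2, 0.7]
gripper_width: 0.005
gripper_force: 0.0
```

```bash
python3 - <<'E'
from h import *
goto([-97,0,95],face=90)
p,d=ctrl.grab_frame('side');cv2.imwrite('pics/side2.png',cv2.resize(p[150:300,220:380,::-1],None,fx=4.5,fy=4))
L=(cloud('side',d)-O);L=Rc.inv().apply(L.reshape(-1,3)).reshape(L.shape)
def prof(m,k,lo,hi,st):
    for a in np.arange(lo,hi,st):
        q=L[m&(L[...,k]>=a)&(L[...,k]<a+st)]
        if len(q): print(int(a),len(q),np.median(q,0))
b=(abs(L[...,0])<115)&(L[...,2]>40)&(L[...,2]<100)
print('front');prof(b&(abs(L[...,1])<16),0,-110,60,8)
print('left');prof(b&(abs(L[...,0]+20)<18),1,70,130,5)
print('right');prof(b&(abs(L[...,0]+20)<18),1,-130,-75,5)
E
```

```text
t 6.15 case pos [-98.38   1.56 117.02] F [-0.3   0.29  0.75] shift [-0.   -0.    0.04] turn [-0.    0.   -0.01]
front
-94 21 [-89.52  -1.7   70.53]
-86 28 [-82.21   2.75  70.14]
-78 25 [-73.9    0.12  67.24]
-70 31 [-65.91   0.17  65.83]
-62 40 [-55.85   2.18  64.41]
-54 44 [-50.52   1.95  67.5 ]
-46 28 [-42.14   0.95  67.76]
-38 26 [-34.04  -1.13  68.34]
-30 29 [-26.12   3.73  66.95]
-22 26 [-18.18  -2.72  66.61]
-14 27 [-9.63  0.18 66.81]
-6 26 [-1.83 -1.82 66.81]
2 26 [ 6.13  0.87 66.79]
10 24 [14.2  -2.26 66.57]
18 25 [21.5  -0.21 66.64]
26 27 [30.06  0.41 66.41]
34 28 [39.33  0.5  66.81]
42 21 [46.32  1.33 67.63]
50 24 [52.85 -0.44 67.33]
58 19 [60.46  1.09 67.29]
left
70 24 [-22.09  71.55  67.71]
75 48 [-28.49  77.74  66.5 ]
80 74 [-23.32  83.13  65.73]
85 32 [-26.84  86.07  63.6 ]
90 26 [-18.72  92.03  64.58]
95 17 [-20.75  97.37  65.22]
100 19 [-18.5  102.7   66.28]
105 14 [-23.07 108.85  62.83]
110 43 [-20.48 111.33  68.02]
115 33 [-17.95 118.32  69.35]
120 29 [-18.87 121.38  68.23]
right
-120 1 [ -33.31 -115.06   58.38]
-115 7 [ -17.02 -112.84   62.02]
-110 16 [ -20.75 -106.71   62.95]
-105 13 [ -15.65 -102.76   62.  ]
-100 10 [-25.19 -97.88  62.34]
-95 9 [-16.4  -92.55  63.31]
-90 9 [-20.26 -88.27  64.01]
-80 9 [-23.75 -77.28  67.35]
```

View pics/side2.png

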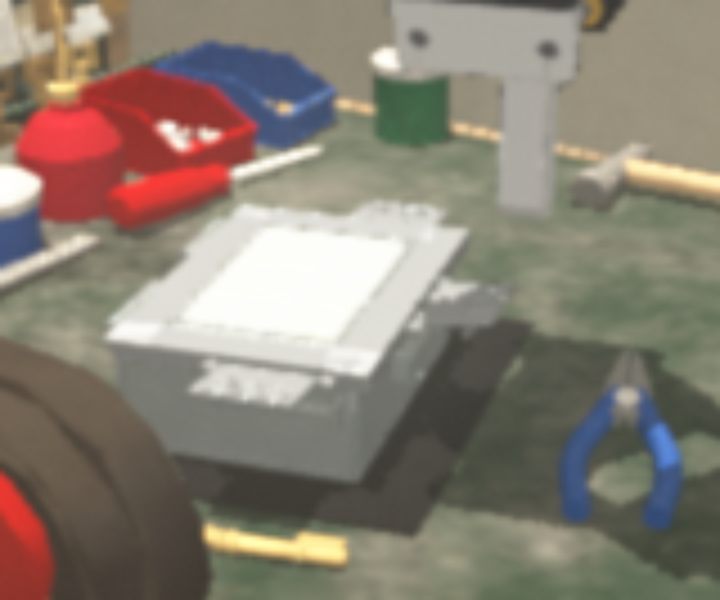

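The lid lies flat on the case. The front clip is at about (470,300) and the left clip at (255,380), both straight out, with the finger at (525,210).

Call:
send_rows([
  {"tx": -0.005, "ty": -0.003, "tz": 0.06, "ax": 0, "ay": 0, "az": -0.01, "fingers": 0},
  {"tx": -0.005, "ty": -0.003, "tz": 0.09, "ax": 0, "ay": 0, "az": -0.01, "fingers": 0},
  {"tx": -0.005, "ty": -0.003, "tz": 0.11, "ax": 0, "ay": 0, "az": -0.01, "fingers": 0},
  {"tx": -0.005, "ty": -0.003, "tz": 0.125, "ax": 0, "ay": 0, "az": -0.01, "fingers": 0},
])

```text
t: 6.7
ee_pos: [412.8, -41.0, 54.2]
orientation: [0.0, -0.146, 0.989, 0.0]
ft_force: [-0.0, 0.0, 0.7]
gripper_width: 0.004
gripper_force: 0.4
```

Call:
send_rows([
  {"tx": 0, "ty": 0, "tz": 0.014, "ax": 0, "ay": 0, "az": 0, "fingers": 0},
  {"tx": 0, "ty": 0, "tz": 0.028, "ax": 0, "ay": 0, "az": 0, "fingers": 0},
  {"tx": 0, "ty": 0, "tz": 0.038, "ax": 0, "ay": 0, "az": 0, "fingers": 0},
  {"tx": 0, "ty": 0, "tz": 0.038, "ax": 0, "ay": 0, "az": 0, "fingers": 0},
])

```text
t: 7.2
ee_pos: [412.0, -41.0, 35.0]
orientation: [-0.0, -0.146, 0.989, 0.0]
ft_force: [0.1, 0.4, 0.5]
gripper_width: 0.004
gripper_force: 0.0
```

```bash
python3 -c "
from h import *
goto([-77,0,27],face=90)"
```

```text
t 7.2 case pos [-95.27   0.05  35.04] F [0.19 0.32 0.45] shift [-0.04 -0.    0.02] turn [ 0. -0.  0.]
```

Call:
send_rows([
  {"tx": -0.008, "ty": 0, "tz": 0.003, "ax": 0, "ay": 0, "az": 0, "fingers": 0},
  {"tx": -0.016, "ty": 0, "tz": 0.006, "ax": 0, "ay": 0, "az": 0, "fingers": 0},
  {"tx": -0.016, "ty": 0, "tz": 0.006, "ax": 0, "ay": 0, "az": 0, "fingers": 0},
])

```text
t: 7.58
ee_pos: [420.2, -38.5, 32.3]
orientation: [-0.0, -0.146, 0.989, 0.0]
ft_force: [-1.3, 0.3, -0.8]
gripper_width: 0.007
gripper_force: 0.8
```

Call:
send_rows([
  {"tx": -0.003, "ty": 0, "tz": 0.0018, "ax": 0, "ay": 0, "az": 0, "fingers": 0},
  {"tx": -0.005, "ty": 0, "tz": 0.003, "ax": 0, "ay": 0, "az": 0, "fingers": 0},
])

```text
t: 7.82
ee_pos: [422.9, -38.0, 31.2]
orientation: [0.0, -0.146, 0.989, -0.0]
ft_force: [-1.4, -0.2, -0.4]
gripper_width: 0.008
gripper_force: 0.6
```

Call:
send_rows([
  {"tx": -0.002, "ty": 0, "tz": 0.0012, "ax": 0, "ay": 0, "az": 0, "fingers": 0},
  {"tx": -0.004, "ty": 0, "tz": 0.0024, "ax": 0, "ay": 0, "az": 0, "fingers": 0},
])

```text
t: 8.07
ee_pos: [424.8, -37.5, 30.0]
orientation: [0.0, -0.146, 0.989, -0.0]
ft_force: [-0.4, 1.0, -0.3]
gripper_width: 0.003
gripper_force: 0.4
```

```bash
python3 -c "
from h import *
goto([-77,0,27],face=90)"
```

```text
t 8.07 case pos [-82.07  -0.19  29.95] F [-0.08  1.07 -0.27] shift [-0.01  0.    0.01] turn [-0.  0.  0.]
```

Call:
send_rows([
  {"tx": -0.002, "ty": 0, "tz": 0.0012, "ax": 0, "ay": 0, "az": 0, "fingers": 0},
  {"tx": -0.004, "ty": 0, "tz": 0.0024, "ax": 0, "ay": 0, "az": 0, "fingers": 0},
])

```text
t: 8.32
ee_pos: [426.0, -37.1, 28.7]
orientation: [-0.001, -0.147, 0.989, -0.0]
ft_force: [-5.5, -2.4, 4.1]
gripper_width: 0.005
gripper_force: 2.7
```

Call:
send_rows([
  {"tx": -0.002, "ty": 0, "tz": 0.0012, "ax": 0, "ay": 0, "az": 0, "fingers": 0},
  {"tx": -0.004, "ty": 0, "tz": 0.0024, "ax": 0, "ay": 0, "az": 0, "fingers": 0},
])

```text
t: 8.57
ee_pos: [426.4, -36.8, 27.3]
orientation: [-0.003, -0.147, 0.989, -0.0]
ft_force: [-10.6, -4.5, 9.4]
gripper_width: 0.01
gripper_force: 6.3
```

```bash
python3 - <<'E'
from h import *
goto([-77,0,27],face=90)
p,d=ctrl.grab_frame('side');cv2.imwrite('pics/side3.png',cv2.resize(p[195:265,270:370,::-1],None,fx=7,fy=7,interpolation=cv2.INTER_CUBIC))
L=(cloud('side',d)-O);L=Rc.inv().apply(L.reshape(-1,3)).reshape(L.shape)
m=(L[...,1]>4)&(L[...,1]<32)&(L[...,0]<-60)&(L[...,0]>-110)&(L[...,2]>15)
for z in range(18,75,4):
    q=L[m&(abs(L[...,2]-z)<2)]
    if len(q): print(z,len(q),np.median(q[(q[:,1]>13)&(q[:,1]<21)],0), np.median(q[q[:,1]>=24],0))
E
```

```text
t 8.57 case pos [-80.28  -0.04  27.31] F [-11.48  -1.33   9.44] shift [-0.01  0.    0.  ] turn [ 0.   -0.    0.01]
30 5 [nan nan nan] [nan nan nan]
34 14 [-70.58  18.65  34.11] [-68.33  25.36  35.11]
38 22 [-71.9   16.26  38.52] [-68.32  25.59  39.76]
42 31 [-70.21  14.84  42.4 ] [nan nan nan]
46 32 [-68.29  15.63  45.8 ] [-66.17  25.51  44.96]
50 28 [-82.97  13.55  50.3 ] [-64.98  25.17  50.17]
54 25 [-76.96  14.24  54.24] [-64.95  25.27  53.56]
58 30 [-78.88  14.01  57.72] [-61.76  24.86  56.14]
62 26 [-74.6   13.96  61.96] [-61.61  24.55  60.38]
66 26 [-78.67  13.62  66.06] [-61.53  24.69  64.87]
70 19 [-79.5   13.72  70.59] [nan nan nan]
74 18 [-78.35  13.25  75.01] [nan nan nan]
  return _methods._mean(a, axis=axis, dtype=dtype,
  ret = um.true_divide(
```

View pics/side3.png

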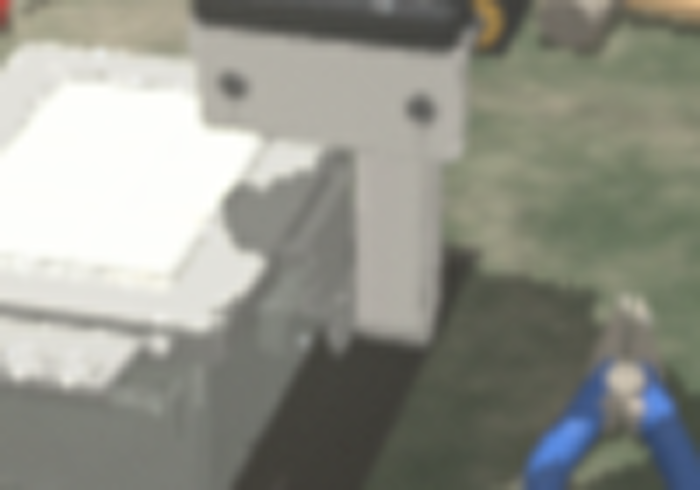

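The finger is against the front clip's pad at crop (350,335). The clip is leaning at about 0.2 rad, so the hook is on the rib and I'll continue in tiny steps.

Call:
send_rows([
  {"tx": -0.0006, "ty": 0, "tz": 0.0003, "ax": 0, "ay": 0, "az": 0, "fingers": 0},
  {"tx": -0.0006, "ty": 0, "tz": 0.0003, "ax": 0, "ay": 0, "az": 0, "fingers": 0},
])

```text
t: 8.88
ee_pos: [426.4, -36.8, 27.2]
orientation: [-0.003, -0.147, 0.989, -0.0]
ft_force: [-11.2, -4.5, 10.2]
gripper_width: 0.001
gripper_force: 6.1
```

Call:
send_rows([
  {"tx": -0.001, "ty": 0, "tz": 0, "ax": 0, "ay": 0, "az": 0, "fingers": 0},
  {"tx": -0.001, "ty": 0, "tz": 0, "ax": 0, "ay": 0, "az": 0, "fingers": 0},
])

```text
t: 9.12
ee_pos: [426.5, -36.8, 27.1]
orientation: [-0.004, -0.147, 0.989, -0.0]
ft_force: [-12.4, -5.1, 11.3]
gripper_width: 0.007
gripper_force: 6.9
```

Call:
send_rows([
  {"tx": 0.004, "ty": 0, "tz": -0.002, "ax": 0, "ay": 0, "az": 0, "fingers": 0},
  {"tx": 0.06, "ty": 0, "tz": -0.002, "ax": 0, "ay": 0, "az": 0, "fingers": 0},
  {"tx": 0.1, "ty": 0, "tz": -0.06, "ax": 0, "ay": 0, "az": 0, "fingers": 0},
  {"tx": 0.1, "ty": 0, "tz": -0.16, "ax": 0, "ay": 0, "az": 0, "fingers": 0},
  {"tx": 0.1, "ty": 0, "tz": -0.2, "ax": 0, "ay": 0, "az": 0, "fingers": 0},
])

```text
t: 9.75
ee_pos: [383.1, -51.5, 130.4]
orientation: [0.003, -0.146, 0.989, -0.002]
ft_force: [0.7, 0.2, -0.4]
gripper_width: 0.004
gripper_force: 0.0
```

```bash
python3 - <<'E'
from h import *
goto([-77,0,27],face=90)
p,d=ctrl.grab_frame('side');cv2.imwrite('pics/side4.png',cv2.resize(p[195:265,270:370,::-1],None,fx=7,fy=7,interpolation=cv2.INTER_CUBIC))
for n in('side','top'):
    p,d=ctrl.grab_frame(n)
    L=(cloud(n,d)-O);L=Rc.inv().apply(L.reshape(-1,3)).reshape(L.shape)
    m=(abs(L[...,1])<18)&(L[...,0]<-50)&(L[...,0]>-110)&(L[...,2]>15)
    for z in range(18,75,4):
        q=L[m&(abs(L[...,2]-z)<2)]
        if len(q): print(z,len(q),np.median(q,0))
E
```

```text
t 9.75 case pos [-126.     -1.76  130.44] F [ 0.74  0.04 -0.4 ] shift [-0.1   0.    0.21] turn [-0.  0.  0.]
34 2 [-71.49   2.98  35.04]
38 11 [-71.16   5.65  38.25]
42 22 [-69.02   8.84  42.99]
46 31 [-66.4    7.53  45.06]
50 12 [-65.99   2.68  50.62]
54 12 [-64.41   1.99  53.22]
58 15 [-63.11   0.81  57.61]
62 14 [-61.73   0.19  62.44]
66 35 [-58.51  -1.07  66.34]
70 22 [-52.76   1.07  70.06]
```

View pics/side4.png

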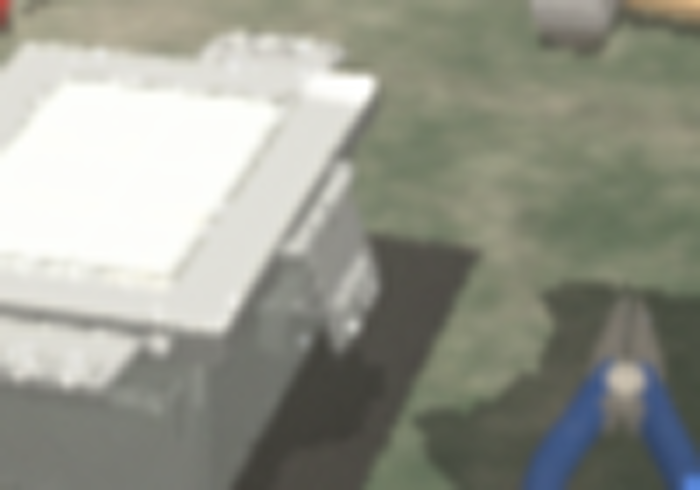

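The finger is clear. The flap's near edge runs from about (295,250) to (335,345) in the crop, so I'll check that against the home and 0.3 rad projections.

```bash
python3 - <<'E'
from h import *
cr=lambda c:((proj('side',Rc.apply(c)+O)-[270,195])*7).round()
for a in(0,.15,.3,.45):
    s,c=np.sin(a),np.cos(a)
    f=lambda r,o:(-65.5-r*s-o*c, 60-r*c+o*s)
    for y in(22,-22): print(a,y,[cr([x,y,z]) for x,z in (f(0,1.5),f(20,1.5),f(20,4.5),f(33,4.5))])
print('lid corners',cr([-62,82,66.5]),cr([-62,-82,66.5]))
E
```

```text
0 22 [array([329., 259.]), array([328., 321.]), array([338., 323.]), array([337., 363.])]
0 -22 [array([370., 191.]), array([368., 251.]), array([378., 253.]), array([377., 291.])]
0.15 22 [array([329., 258.]), array([338., 322.]), array([348., 322.]), array([354., 363.])]
0.15 -22 [array([370., 190.]), array([378., 251.]), array([388., 251.]), array([393., 291.])]
0.3 22 [array([329., 257.]), array([348., 321.]), array([358., 319.]), array([370., 360.])]
0.3 -22 [array([370., 189.]), array([388., 250.]), array([397., 249.]), array([409., 288.])]
0.45 22 [array([329., 257.]), array([358., 318.]), array([367., 315.]), array([386., 355.])]
0.45 -22 [array([369., 189.]), array([397., 247.]), array([406., 245.]), array([423., 283.])]
lid corners [249. 338.] [405.  86.]
```

The clip is at about 0.25–0.3 rad, so it isn't home. The lid corners also show the case about 6 mm further back than the mat centre, so I'm correcting the frame and trying the front clip again.

```bash
cat >> h.py <<'E'
O=O+Rc.apply([6,-.5,0])
E
python3 -c "
from h import *
goto([-96,0,31],face=90)"
```

```text
t 9.9 case pos [-132.65   -0.6   128.23] F [0.28 0.71 0.15] shift [-0.07  0.    0.19] turn [-0.  0.  0.]
```

Call:
send_rows([
  {"tx": -0.045, "ty": 0.001, "tz": 0.06, "ax": 0, "ay": 0, "az": 0, "fingers": 0},
  {"tx": -0.045, "ty": 0.001, "tz": 0.14, "ax": 0, "ay": 0, "az": 0, "fingers": 0},
  {"tx": -0.045, "ty": 0.001, "tz": 0.194, "ax": 0, "ay": 0, "az": 0, "fingers": 0},
  {"tx": -0.07, "ty": 0.001, "tz": 0.194, "ax": 0, "ay": 0, "az": 0, "fingers": 0},
  {"tx": -0.08, "ty": 0.001, "tz": 0.194, "ax": 0, "ay": 0, "az": 0, "fingers": 0},
])

```text
t: 10.52
ee_pos: [420.5, -38.5, 30.6]
orientation: [0.0, -0.146, 0.989, -0.0]
ft_force: [-0.3, -0.4, 0.1]
gripper_width: 0.009
gripper_force: 0.0
```

Call:
send_rows([
  {"tx": -0.003, "ty": 0, "tz": 0.001, "ax": 0, "ay": 0, "az": 0, "fingers": 0},
  {"tx": -0.006, "ty": 0, "tz": 0.002, "ax": 0, "ay": 0, "az": 0, "fingers": 0},
  {"tx": -0.006, "ty": 0, "tz": 0.002, "ax": 0, "ay": 0, "az": 0, "fingers": 0},
])

```text
t: 10.9
ee_pos: [422.4, -37.7, 29.6]
orientation: [0.0, -0.146, 0.989, -0.0]
ft_force: [-1.4, -0.0, 0.9]
gripper_width: 0.006
gripper_force: 0.0
```

```bash
python3 -c "
from h import *
goto([-88,0,29],face=90)"
```

```text
t 10.9 case pos [-90.41   0.74  29.63] F [-1.4   0.36  0.85] shift [-0. -0.  0.] turn [-0.  0.  0.]
```

Call:
send_rows([
  {"tx": -0.002, "ty": 0, "tz": 0.0008, "ax": 0, "ay": 0, "az": 0, "fingers": 0},
  {"tx": -0.004, "ty": 0, "tz": 0.0016, "ax": 0, "ay": 0, "az": 0, "fingers": 0},
])

```text
t: 11.15
ee_pos: [424.0, -37.1, 28.4]
orientation: [0.0, -0.146, 0.989, -0.0]
ft_force: [0.5, -0.1, -1.1]
gripper_width: 0.005
gripper_force: 0.0
```

Call:
send_rows([
  {"tx": -0.001, "ty": 0, "tz": 0.0004, "ax": 0, "ay": 0, "az": 0, "fingers": 0},
  {"tx": -0.002, "ty": 0, "tz": 0.0008, "ax": 0, "ay": 0, "az": 0, "fingers": 0},
])

```text
t: 11.4
ee_pos: [425.0, -36.8, 28.0]
orientation: [-0.0, -0.146, 0.989, -0.0]
ft_force: [0.7, 0.4, 0.3]
gripper_width: 0.008
gripper_force: 0.0
```

Call:
send_rows([
  {"tx": -0.001, "ty": 0, "tz": 0.0004, "ax": 0, "ay": 0, "az": 0, "fingers": 0},
  {"tx": -0.002, "ty": 0, "tz": 0.0008, "ax": 0, "ay": 0, "az": 0, "fingers": 0},
])

```text
t: 11.65
ee_pos: [425.6, -36.6, 27.5]
orientation: [-0.001, -0.146, 0.989, -0.0]
ft_force: [-3.0, -1.8, 2.2]
gripper_width: 0.002
gripper_force: 1.4
```

```bash
python3 -c "
from h import *
goto([-88,0,29],face=90)"
```

```text
t 11.65 case pos [-87.02   0.98  27.54] F [-3.35 -0.89  2.23] shift [ 0. -0. -0.] turn [ 0. -0.  0.]
```

Call:
send_rows([
  {"tx": -0.001, "ty": 0, "tz": 0, "ax": 0, "ay": 0, "az": 0, "fingers": 0},
  {"tx": -0.002, "ty": 0, "tz": 0, "ax": 0, "ay": 0, "az": 0, "fingers": 0},
])

```text
t: 11.9
ee_pos: [425.9, -36.4, 27.4]
orientation: [-0.001, -0.147, 0.989, -0.0]
ft_force: [-6.5, -3.9, 4.7]
gripper_width: 0.007
gripper_force: 3.4
```

Call:
send_rows([
  {"tx": -0.001, "ty": 0, "tz": 0, "ax": 0, "ay": 0, "az": 0, "fingers": 0},
  {"tx": -0.002, "ty": 0, "tz": 0, "ax": 0, "ay": 0, "az": 0, "fingers": 0},
])

```text
t: 12.15
ee_pos: [426.1, -36.3, 27.3]
orientation: [-0.003, -0.147, 0.989, -0.0]
ft_force: [-8.7, -4.2, 6.5]
gripper_width: 0.005
gripper_force: 5.0
```

```bash
python3 -c "
from h import *
goto([-88,0,29],face=90)"
```

```text
t 12.15 case pos [-86.47   1.05  27.27] F [-9.59 -1.57  6.53] shift [ 0. -0. -0.] turn [ 0. -0.  0.]
```

The Fz/Fin ratio stays around 0.7 whichever way I move, which suggests the pad edge is riding on the bevel of the fingertip. I'll back off, go about 9 mm lower so the flat side bears on the pad, and press again.

Call:
send_rows([
  {"tx": 0.01, "ty": -0.001, "tz": -0.002, "ax": 0, "ay": 0, "az": 0, "fingers": 0},
  {"tx": 0.024, "ty": -0.002, "tz": 0.0, "ax": 0, "ay": 0, "az": 0, "fingers": 0},
  {"tx": 0.024, "ty": -0.002, "tz": 0.016, "ax": 0, "ay": 0, "az": 0, "fingers": 0},
  {"tx": 0.012, "ty": -0.002, "tz": 0.016, "ax": 0, "ay": 0, "az": 0, "fingers": 0},
  {"tx": 0.012, "ty": -0.002, "tz": 0.016, "ax": 0, "ay": 0, "az": 0, "fingers": 0},
])

```text
t: 12.78
ee_pos: [423.0, -38.6, 19.6]
orientation: [0.0, -0.146, 0.989, -0.0]
ft_force: [-0.2, 0.7, -0.2]
gripper_width: 0.006
gripper_force: 0.0
```

Call:
send_rows([
  {"tx": -0.002, "ty": 0, "tz": 0.0006, "ax": 0, "ay": 0, "az": 0, "fingers": 0},
  {"tx": -0.004, "ty": 0, "tz": 0.0012, "ax": 0, "ay": 0, "az": 0, "fingers": 0},
])

```text
t: 13.02
ee_pos: [424.5, -38.0, 19.1]
orientation: [0.0, -0.146, 0.989, -0.0]
ft_force: [-0.5, 0.1, 0.7]
gripper_width: 0.005
gripper_force: 0.0
```

Call:
send_rows([
  {"tx": -0.002, "ty": 0, "tz": 0.0008, "ax": 0, "ay": 0, "az": 0, "fingers": 0},
  {"tx": -0.003, "ty": 0, "tz": 0.0012, "ax": 0, "ay": 0, "az": 0, "fingers": 0},
])

```text
t: 13.28
ee_pos: [425.7, -37.6, 18.4]
orientation: [-0.0, -0.146, 0.989, -0.0]
ft_force: [-1.3, -0.6, 0.6]
gripper_width: 0.003
gripper_force: 0.6
```

```bash
python3 -c "
from h import *
goto([-88,0,20],face=90)"
```

```text
t 13.28 case pos [-87.24  -0.06  18.4 ] F [-1.42 -0.2   0.6 ] shift [ 0.  0. -0.] turn [ 0. -0.  0.]
```

Call:
send_rows([
  {"tx": -0.001, "ty": 0, "tz": 0.0006, "ax": 0, "ay": 0, "az": 0, "fingers": 0},
  {"tx": -0.002, "ty": 0, "tz": 0.0012, "ax": 0, "ay": 0, "az": 0, "fingers": 0},
])

```text
t: 13.52
ee_pos: [426.0, -37.4, 17.7]
orientation: [-0.001, -0.147, 0.989, 0.0]
ft_force: [-5.0, -2.6, 5.3]
gripper_width: 0.005
gripper_force: 2.8
```

Call:
send_rows([
  {"tx": -0.001, "ty": 0, "tz": 0.0006, "ax": 0, "ay": 0, "az": 0, "fingers": 0},
  {"tx": -0.002, "ty": 0, "tz": 0.0012, "ax": 0, "ay": 0, "az": 0, "fingers": 0},
])

```text
t: 13.78
ee_pos: [426.2, -37.2, 17.0]
orientation: [-0.002, -0.147, 0.989, 0.0]
ft_force: [-8.3, -2.4, 5.4]
gripper_width: 0.004
gripper_force: 4.6
```

```bash
python3 -c "
from h import *
goto([-88,0,20],face=90)"
```

```text
t 13.78 case pos [-86.6    0.13  17.02] F [-8.68  0.1   5.42] shift [ 0.   -0.   -0.01] turn [ 0. -0.  0.]
```

Call:
send_rows([
  {"tx": -0.001, "ty": 0, "tz": 0.0006, "ax": 0, "ay": 0, "az": 0, "fingers": 0},
  {"tx": -0.002, "ty": 0, "tz": 0.0012, "ax": 0, "ay": 0, "az": 0, "fingers": 0},
])

```text
t: 14.02
ee_pos: [426.3, -37.1, 16.3]
orientation: [-0.003, -0.147, 0.989, 0.0]
ft_force: [-12.1, -5.1, 10.3]
gripper_width: 0.002
gripper_force: 6.4
```

Call:
send_rows([
  {"tx": -0.0007, "ty": 0, "tz": 0.0006, "ax": 0, "ay": 0, "az": 0, "fingers": 0},
  {"tx": -0.0015, "ty": 0, "tz": 0.001, "ax": 0, "ay": 0, "az": 0, "fingers": 0},
])

```text
t: 14.28
ee_pos: [426.5, -37.0, 15.8]
orientation: [-0.004, -0.147, 0.989, 0.0]
ft_force: [-15.0, -5.8, 13.9]
gripper_width: 0.003
gripper_force: 7.9
```

```bash
python3 -c "
from h import *
goto([-88,0,20],face=90)"
```

```text
t 14.28 case pos [-86.29   0.33  15.82] F [-16.    -1.26  13.94] shift [ 0.   -0.   -0.01] turn [ 0.   -0.01  0.01]
```

Call:
send_rows([
  {"tx": 0.006, "ty": 0, "tz": -0.004, "ax": 0, "ay": 0, "az": 0, "fingers": 0},
  {"tx": 0.05, "ty": 0, "tz": 0, "ax": 0, "ay": 0, "az": 0, "fingers": 0},
  {"tx": 0.1, "ty": 0, "tz": -0.1, "ax": 0, "ay": 0, "az": 0, "fingers": 0},
  {"tx": 0.15, "ty": 0, "tz": -0.2, "ax": 0, "ay": 0, "az": 0, "fingers": 0},
  {"tx": 0.2, "ty": 0, "tz": -0.3, "ax": 0, "ay": 0, "az": 0, "fingers": 0},
])

```text
t: 14.9
ee_pos: [333.2, -65.4, 167.7]
orientation: [0.001, -0.146, 0.989, -0.0]
ft_force: [0.5, -1.0, 0.2]
gripper_width: 0.007
gripper_force: 0.0
```

```bash
python3 - <<'E'
from h import *
p,d=ctrl.grab_frame('side');t,dt=ctrl.grab_frame('top')
np.save('pics/s5.npy',d);np.save('pics/t5.npy',dt);cv2.imwrite('pics/s5full.png',p[...,::-1]);cv2.imwrite('pics/t5full.png',t[...,::-1])
a=cv2.resize(p[195:265,270:370,::-1],(400,590),interpolation=cv2.INTER_CUBIC) if 0 else cv2.resize(p[200:260,290:340,::-1],None,fx=8,fy=9.5,interpolation=cv2.INTER_CUBIC)
b=cv2.resize(t[195:270,230:300,::-1],None,fx=5.6,fy=7.6,interpolation=cv2.INTER_CUBIC)
cv2.imwrite('pics/five.png',np.hstack([a[:570],b[:570]]));print(a.shape,b.shape)
goto([-100,0,150])
cr=lambda n,c,o,s:((proj(n,Rc.apply(c)+O-Rc.apply([6,-.5,0]))-o)*s).round()
for y in(22,-22): print([ (n,cr(n,[x,y,z],o,s)) for n,o,s in(('side',[290,200],[8,9.5]),('top',[230,195],[5.6,7.6])) for x,z in((-62,66.5),(-70,33),(-70-8,33.5))])
E
```

```text
(570, 400, 3) (570, 392, 3)
t 15.0 case pos [-181.44   -3.48  172.59] F [ 0.22 -0.46  0.67] shift [-0.16  0.01  0.05] turn [106.74]
[('side', array([197., 272.])), ('side', array([226., 420.])), ('side', array([257., 424.])), ('top', array([206., 446.])), ('top', array([215., 481.])), ('top', array([221., 508.]))]
[('side', array([244., 181.])), ('side', array([272., 324.])), ('side', array([302., 327.])), ('top', array([321., 399.])), ('top', array([326., 435.])), ('top', array([332., 463.]))]
```

View pics/five.png

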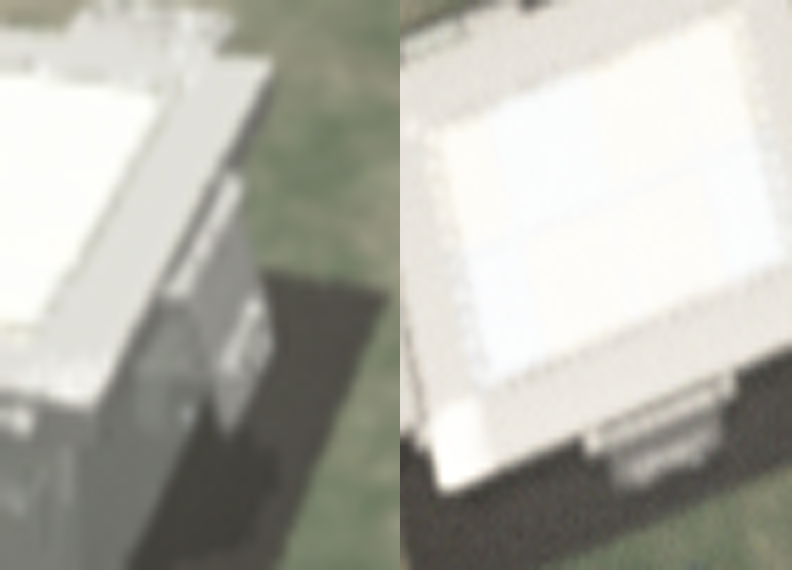

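The top crop shows the pad end (625,490) sticking out about 16 mm beyond the lid edge, so the clip is at about 0.35 rad and the corrected frame is right. I'll check whether the gripper's bracket could be what's stopping the motion.

```bash
python3 - <<'E'
from h import *
s=ctrl.state();p=np.array(s['ee_pos']);q=s['orientation'];R=Ro.from_quat([*q[1:],q[0]])
for n in('side','top'):
    im,d=ctrl.grab_frame(n)
    T=R.inv().apply((cloud(n,d)-p).reshape(-1,3));T=T[(abs(T[:,0])<70)&(abs(T[:,1])<110)&(T[:,2]<15)&(T[:,2]>-140)]
    print(n,len(T))
    for z in range(-130,15,10):
        k=T[(T[:,2]>=z)&(T[:,2]<z+10)]
        if len(k)>3: print(z,len(k),'x',np.percentile(k[:,0],[3,97]),'y',np.percentile(k[:,1],[3,97]))
# lid height and front edge, from s5
for n,f in(('side','s5'),('top','t5')):
    L=cloud(n,np.load(f'pics/{f}.npy'))-O;L=Rc.inv().apply(L.reshape(-1,3))
    m=(abs(L[:,1])<75)&(abs(L[:,0])<58)&(L[:,2]>58)&(L[:,2]<80);A=np.c_[L[m][:,:2],np.ones(m.sum())];print(n,'lid plane dz/dx,dz/dy,z0',np.linalg.lstsq(A,L[m][:,2],rcond=None)[0].round(4))
    e=L[(L[:,2]>62)&(L[:,2]<72)&(abs(L[:,0])<80)&(abs(L[:,1])<130)];print('x ext',np.percentile(e[abs(e[:,1])<60][:,0],[.5,99.5]))
E
```

```text
side 1973
-130 315 x [-32.01  33.31] y [-73.15  88.77]
-120 357 x [-30.69  33.53] y [-73.16  83.01]
-110 313 x [-31.76  33.54] y [-52.36  83.34]
-100 49 x [-30.67  31.76] y [76.92 82.68]
-80 56 x [-8.    9.48] y [ 4.4  15.14]
-70 74 x [-8.84  9.65] y [-2.03 14.57]
-60 65 x [-7.99  9.57] y [-4.   14.68]
-50 67 x [-8.81  9.67] y [-4.54 15.34]
-40 67 x [-7.81  9.64] y [ 0.42 14.49]
-30 65 x [-8.83  9.74] y [-4.36 14.77]
-20 66 x [-7.99  9.69] y [-1.51 14.43]
-10 33 x [-7.74  9.85] y [ 2.25 11.64]
top 1262
-130 11 x [-33.15 -22.47] y [-85.64  84.74]
-120 42 x [-32.96 -21.53] y [-71.47   5.26]
-110 8 x [-32.97 -26.47] y [-73.84  79.14]
side lid plane dz/dx,dz/dy,z0 [-0.03 -0.   68.34]
x ext [-67.02  62.65]
top lid plane dz/dx,dz/dy,z0 [-0.02  0.   68.43]
x ext [-66.71  62.91]
```

The fingers are straight and clear, but the lid plane now tilts up about 0.025 rad at the front, so the bound clip has lifted the lid. I'll press the lid back onto its seal first.

Call:
send_rows([
  {"tx": -0.1, "ty": 0.003, "tz": 0, "ax": 0, "ay": 0, "az": 0, "fingers": 0},
  {"tx": -0.2, "ty": 0.006, "tz": 0.02, "ax": 0, "ay": 0, "az": 0, "fingers": 0},
  {"tx": -0.27, "ty": 0.007, "tz": 0.08, "ax": 0, "ay": 0, "az": 0, "fingers": 0},
  {"tx": -0.272, "ty": 0.007, "tz": 0.16, "ax": 0, "ay": 0, "az": 0, "fingers": 0},
  {"tx": -0.272, "ty": 0.007, "tz": 0.19, "ax": 0, "ay": 0, "az": 0, "fingers": 0},
])

```text
t: 15.72
ee_pos: [459.8, -21.1, 66.5]
orientation: [-0.004, -0.147, 0.989, 0.002]
ft_force: [-6.9, 2.6, 8.6]
gripper_width: 0.007
gripper_force: 4.5
```

Call:
send_rows([
  {"tx": 0, "ty": 0, "tz": 0.004, "ax": 0, "ay": 0, "az": 0, "fingers": 0},
  {"tx": 0, "ty": 0, "tz": 0.008, "ax": 0, "ay": 0, "az": 0, "fingers": 0},
])

```text
t: 15.98
ee_pos: [463.4, -23.1, 67.7]
orientation: [0.001, -0.146, 0.989, -0.0]
ft_force: [-0.9, -0.7, -0.3]
gripper_width: 0.005
gripper_force: 0.0
```

```bash
python3 -c "
from h import *
goto([-45,0,67],face=90)"
```

```text
t 15.97 case pos [-46.95   3.17  67.69] F [-1.02 -0.41 -0.33] shift [-0.   -0.01  0.  ] turn [-0.  0.  0.]
```

Call:
send_rows([
  {"tx": 0, "ty": 0, "tz": 0.0015, "ax": 0, "ay": 0, "az": 0, "fingers": 0},
  {"tx": 0, "ty": 0, "tz": 0.003, "ax": 0, "ay": 0, "az": 0, "fingers": 0},
  {"tx": 0, "ty": 0, "tz": 0.003, "ax": 0, "ay": 0, "az": 0, "fingers": 0},
])

```text
t: 16.35
ee_pos: [463.4, -23.1, 66.8]
orientation: [0.001, -0.146, 0.989, -0.0]
ft_force: [-2.5, 0.2, 5.6]
gripper_width: 0.007
gripper_force: 2.7
```

```bash
python3 - <<'E'
from h import *
goto([-45,0,67],face=90)
L=cloud('side',ctrl.grab_frame('side')[1])-O;L=Rc.inv().apply(L.reshape(-1,3))
m=(abs(L[:,1])<75)&(abs(L[:,0])<58)&(L[:,2]>58)&(L[:,2]<74)&((L[:,0]>-25)|(L[:,1]>20));A=np.c_[L[m][:,:2],np.ones(m.sum())];print('lid plane',np.linalg.lstsq(A,L[m][:,2],rcond=None)[0].round(4))
m=(abs(L[:,1])<18)&(L[:,0]<-58)&(L[:,0]>-110)&(L[:,2]>20)
for z in range(26,66,4):
    q=L[m&(abs(L[:,2]-z)<2)]
    if len(q): print(z,len(q),np.median(q,0))
E
```

```text
t 16.35 case pos [-46.9    3.09  66.8 ] F [-2.32  0.91  5.59] shift [-0.   -0.01 -0.  ] turn [-0.  0.  0.]
lid plane [ 0.    0.   66.78]
30 2 [-77.28  10.23  31.67]
34 11 [-76.73   0.88  34.15]
38 12 [-75.57   5.33  37.96]
42 24 [-73.16   6.63  41.77]
46 18 [-71.39   6.79  45.41]
50 13 [-70.47   0.27  49.35]
54 13 [-68.89  -0.69  53.12]
58 15 [-67.84   0.93  57.89]
62 36 [-64.32   1.24  62.81]
```

Call:
send_rows([
  {"tx": 0, "ty": 0, "tz": -0.01, "ax": 0, "ay": 0, "az": 0, "fingers": 0},
  {"tx": 0.02, "ty": -0.006, "tz": -0.08, "ax": 0, "ay": 0, "az": 0, "fingers": 0},
  {"tx": 0.11, "ty": -0.006, "tz": -0.08, "ax": 0, "ay": 0, "az": 0, "fingers": 0},
  {"tx": 0.14, "ty": -0.006, "tz": 0, "ax": 0, "ay": 0, "az": 0, "fingers": 0},
  {"tx": 0.14, "ty": -0.006, "tz": 0.07, "ax": 0, "ay": 0, "az": 0, "fingers": 0},
])

```text
t: 17.02
ee_pos: [396.4, -46.3, 30.5]
orientation: [0.001, -0.146, 0.989, -0.001]
ft_force: [-0.1, 0.4, -0.3]
gripper_width: 0.004
gripper_force: 0.0
```

Call:
send_rows([
  {"tx": 0, "ty": 0, "tz": 0.01, "ax": 0, "ay": 0, "az": 0, "fingers": 0},
  {"tx": -0.02, "ty": 0, "tz": 0.01, "ax": 0, "ay": 0, "az": 0, "fingers": 0},
  {"tx": -0.04, "ty": 0, "tz": 0.01, "ax": 0, "ay": 0, "az": 0, "fingers": 0},
  {"tx": -0.04, "ty": 0, "tz": 0.01, "ax": 0, "ay": 0, "az": 0, "fingers": 0},
])

```text
t: 17.52
ee_pos: [417.8, -40.3, 26.9]
orientation: [0.001, -0.147, 0.989, -0.001]
ft_force: [0.0, 0.2, 0.5]
gripper_width: 0.006
gripper_force: 0.0
```

```bash
cat >> h.py <<'E'
def lid():
    D=ctrl.grab_frame('side')[1];L=Rc.inv().apply((cloud('side',D)-O).reshape(-1,3))
    m=(abs(L[:,1])<75)&(abs(L[:,0])<58)&(L[:,2]>58)&(L[:,2]<76);A=np.c_[L[m][:,:2],np.ones(m.sum())];c,*_=np.linalg.lstsq(A,L[m][:,2],rcond=None)
    k=abs(A@c-L[m][:,2])<2;c,*_=np.linalg.lstsq(A[k],L[m][k][:,2],rcond=None);print('lid angle',(-c[0]).round(4),'tilt y',c[1].round(4),'z0',c[2].round(2));return L
E
python3 -c "
from h import *
goto([-88,0,29],face=90);lid()"
```

```text
t 17.52 case pos [-95.55  -0.36  26.88] F [0.08 0.19 0.47] shift [-0.02  0.   -0.  ] turn [-0.  0.  0.]
lid angle 0.0049 tilt y -0.0006 z0 67.14
```

Call:
send_rows([
  {"tx": -0.007, "ty": 0, "tz": 0, "ax": 0, "ay": 0, "az": 0, "fingers": 0},
  {"tx": -0.014, "ty": 0, "tz": 0, "ax": 0, "ay": 0, "az": 0, "fingers": 0},
  {"tx": -0.015, "ty": 0, "tz": 0, "ax": 0, "ay": 0, "az": 0, "fingers": 0},
])

```text
t: 17.95
ee_pos: [423.2, -37.9, 25.7]
orientation: [0.0, -0.146, 0.989, -0.0]
ft_force: [-0.3, 0.6, -0.1]
gripper_width: 0.007
gripper_force: 0.0
```

Call:
send_rows([
  {"tx": -0.001, "ty": 0, "tz": 0.0006, "ax": 0, "ay": 0, "az": 0, "fingers": 0},
  {"tx": -0.002, "ty": 0, "tz": 0.0012, "ax": 0, "ay": 0, "az": 0, "fingers": 0},
])

```text
t: 18.2
ee_pos: [423.9, -37.6, 24.9]
orientation: [-0.0, -0.146, 0.989, 0.0]
ft_force: [-0.3, 0.2, -0.6]
gripper_width: 0.006
gripper_force: 0.0
```

Call:
send_rows([
  {"tx": -0.001, "ty": 0, "tz": 0.0006, "ax": 0, "ay": 0, "az": 0, "fingers": 0},
  {"tx": -0.002, "ty": 0, "tz": 0.0012, "ax": 0, "ay": 0, "az": 0, "fingers": 0},
])

```text
t: 18.45
ee_pos: [424.9, -37.3, 24.4]
orientation: [-0.0, -0.146, 0.989, 0.0]
ft_force: [0.7, 0.1, 0.9]
gripper_width: 0.0
gripper_force: 0.0
```

```bash
python3 -c "
from h import *
goto([-88,0,29],face=90);lid()"
```

```text
t 18.45 case pos [-87.92   0.44  24.37] F [ 0.68 -0.14  0.92] shift [ 0.   -0.   -0.01] turn [ 0. -0.  0.]
lid angle 0.0061 tilt y -0.0006 z0 67.14
```

Call:
send_rows([
  {"tx": -0.001, "ty": 0, "tz": 0.0006, "ax": 0, "ay": 0, "az": 0, "fingers": 0},
  {"tx": -0.002, "ty": 0, "tz": 0.0012, "ax": 0, "ay": 0, "az": 0, "fingers": 0},
])

```text
t: 18.75
ee_pos: [425.9, -37.0, 23.8]
orientation: [-0.0, -0.146, 0.989, 0.0]
ft_force: [-0.0, -0.5, 0.7]
gripper_width: 0.007
gripper_force: 0.0
```

Call:
send_rows([
  {"tx": -0.001, "ty": 0, "tz": 0.0006, "ax": 0, "ay": 0, "az": 0, "fingers": 0},
  {"tx": -0.002, "ty": 0, "tz": 0.0012, "ax": 0, "ay": 0, "az": 0, "fingers": 0},
])

```text
t: 19.0
ee_pos: [426.7, -36.8, 23.2]
orientation: [-0.0, -0.146, 0.989, -0.0]
ft_force: [-0.9, 0.0, 0.7]
gripper_width: 0.005
gripper_force: 0.5
```

Call:
send_rows([
  {"tx": -0.001, "ty": 0, "tz": 0.0006, "ax": 0, "ay": 0, "az": 0, "fingers": 0},
  {"tx": -0.002, "ty": 0, "tz": 0.0012, "ax": 0, "ay": 0, "az": 0, "fingers": 0},
])

```text
t: 19.25
ee_pos: [427.3, -36.5, 22.5]
orientation: [-0.001, -0.146, 0.989, -0.0]
ft_force: [-3.1, -1.5, 2.6]
gripper_width: 0.008
gripper_force: 1.7
```

```bash
python3 -c "
from h import *
goto([-88,0,29],face=90);lid()"
```

```text
t 19.25 case pos [-85.34   0.51  22.51] F [-3.34 -0.54  2.64] shift [ 0.01 -0.   -0.01] turn [ 0. -0.  0.]
lid angle 0.0028 tilt y 0.0007 z0 66.99
```

Call:
send_rows([
  {"tx": -0.001, "ty": 0, "tz": 0.0003, "ax": 0, "ay": 0, "az": 0, "fingers": 0},
  {"tx": -0.002, "ty": 0, "tz": 0.0006, "ax": 0, "ay": 0, "az": 0, "fingers": 0},
])

```text
t: 19.55
ee_pos: [428.0, -36.3, 22.0]
orientation: [-0.001, -0.146, 0.989, 0.0]
ft_force: [-4.0, -2.3, 1.2]
gripper_width: 0.006
gripper_force: 2.7
```

Call:
send_rows([
  {"tx": -0.001, "ty": 0, "tz": 0.0003, "ax": 0, "ay": 0, "az": 0, "fingers": 0},
  {"tx": -0.002, "ty": 0, "tz": 0.0006, "ax": 0, "ay": 0, "az": 0, "fingers": 0},
])

```text
t: 19.8
ee_pos: [428.7, -36.0, 21.5]
orientation: [-0.001, -0.147, 0.989, -0.0]
ft_force: [-5.9, -3.2, 0.4]
gripper_width: 0.006
gripper_force: 3.0
```

```bash
python3 -c "
from h import *
goto([-88,0,29],face=90);lid()"
```

```text
t 19.8 case pos [-83.87   0.61  21.5 ] F [-6.58 -1.41  0.38] shift [ 0.01 -0.   -0.01] turn [ 0. -0.  0.]
lid angle -0.0014 tilt y 0.0001 z0 66.71
```

The lid is seated now and the hook is riding over the rib, with the force moderate and X advancing.

Call:
send_rows([
  {"tx": -0.001, "ty": 0, "tz": 0.0006, "ax": 0, "ay": 0, "az": 0, "fingers": 0},
  {"tx": -0.002, "ty": 0, "tz": 0.0012, "ax": 0, "ay": 0, "az": 0, "fingers": 0},
])

```text
t: 20.1
ee_pos: [429.6, -35.7, 20.8]
orientation: [-0.001, -0.146, 0.989, 0.0]
ft_force: [-4.6, -4.1, 0.0]
gripper_width: 0.003
gripper_force: 2.8
```

Call:
send_rows([
  {"tx": -0.001, "ty": 0, "tz": 0.0006, "ax": 0, "ay": 0, "az": 0, "fingers": 0},
  {"tx": -0.002, "ty": 0, "tz": 0.0012, "ax": 0, "ay": 0, "az": 0, "fingers": 0},
])

```text
t: 20.35
ee_pos: [430.8, -35.4, 20.2]
orientation: [-0.001, -0.146, 0.989, 0.0]
ft_force: [-3.9, -3.2, 0.1]
gripper_width: 0.006
gripper_force: 2.3
```

```bash
python3 -c "
from h import *
goto([-88,0,29],face=90);lid()"
```

```text
t 20.35 case pos [-81.72   0.63  20.24] F [-4.67 -1.95  0.06] shift [ 0.01 -0.   -0.02] turn [ 0. -0.  0.]
lid angle -0.0061 tilt y 0.0004 z0 66.44
```

Call:
send_rows([
  {"tx": -0.001, "ty": 0, "tz": 0.0006, "ax": 0, "ay": 0, "az": 0, "fingers": 0},
  {"tx": -0.002, "ty": 0, "tz": 0.0012, "ax": 0, "ay": 0, "az": 0, "fingers": 0},
  {"tx": -0.003, "ty": 0, "tz": 0.0018, "ax": 0, "ay": 0, "az": 0, "fingers": 0},
])

```text
t: 20.78
ee_pos: [433.2, -34.7, 19.8]
orientation: [0.0, -0.146, 0.989, 0.0]
ft_force: [-2.0, -0.8, -2.2]
gripper_width: 0.004
gripper_force: 1.1
```

Call:
send_rows([
  {"tx": -0.001, "ty": 0, "tz": 0.0006, "ax": 0, "ay": 0, "az": 0, "fingers": 0},
  {"tx": -0.002, "ty": 0, "tz": 0.0012, "ax": 0, "ay": 0, "az": 0, "fingers": 0},
])

```text
t: 21.02
ee_pos: [435.0, -34.5, 19.8]
orientation: [0.001, -0.146, 0.989, -0.0]
ft_force: [-0.5, -0.2, 0.5]
gripper_width: 0.008
gripper_force: 0.4
```

```bash
python3 -c "
from h import *
goto([-88,0,29],face=90);lid()"
```

```text
t 21.02 case pos [-77.42   0.28  19.82] F [-0.53 -0.    0.46] shift [ 0.02 -0.   -0.02] turn [-0.  0.  0.]
lid angle -0.0008 tilt y -0.0001 z0 66.77
```

Call:
send_rows([
  {"tx": 0.03, "ty": 0, "tz": 0, "ax": 0, "ay": 0, "az": 0, "fingers": 0},
  {"tx": 0.09, "ty": 0, "tz": 0, "ax": 0, "ay": 0, "az": 0, "fingers": 0},
  {"tx": 0.09, "ty": 0, "tz": -0.1, "ax": 0, "ay": 0, "az": 0, "fingers": 0},
  {"tx": 0.09, "ty": 0, "tz": -0.22, "ax": 0, "ay": 0, "az": 0, "fingers": 0},
  {"tx": 0.09, "ty": 0, "tz": -0.26, "ax": 0, "ay": 0, "az": 0, "fingers": 0},
])

```text
t: 21.7
ee_pos: [392.4, -48.6, 153.3]
orientation: [0.003, -0.146, 0.989, -0.002]
ft_force: [0.4, -0.5, -0.3]
gripper_width: 0.004
gripper_force: 0.0
```

```bash
python3 - <<'E'
from h import *
goto([-20,118,140],face=0);goto([-20,118,140],face=180);print(ctrl.state()['joints'])
L=lid()
m=(abs(L[:,1])<18)&(L[:,0]<-58)&(L[:,0]>-110)&(L[:,2]>20)
for z in range(30,66,4):
    q=L[m&(abs(L[:,2]-z)<2)]
    if len(q): print(z,len(q),np.median(q,0))
E
```

```text
t 21.7 case pos [-122.3    -1.13  153.25] F [ 0.21 -0.58 -0.3 ] shift [-0.21  0.24  0.03] turn [0.   0.01 1.  ]
t 21.7 case pos [-122.3    -1.13  153.25] F [ 0.21 -0.58 -0.3 ] shift [-0.21  0.24  0.03] turn [-0.01  0.   -1.  ]
[-0.41 -0.36  2.23  0.    1.26 -2.28]
lid angle 0.0013 tilt y -0.0017 z0 66.83
30 5 [-68.4    3.54  30.37]
34 8 [-68.56   1.11  34.81]
38 7 [-67.96  -0.05  38.66]
42 15 [-67.06   1.32  41.88]
46 11 [-66.6    8.51  45.97]
50 7 [-67.     7.    50.24]
54 9 [-67.12   1.32  53.74]
58 10 [-66.57  -0.35  57.16]
62 28 [-64.1    2.67  62.6 ]
```

The front clip is flat at home (x≈-67 at every height). Now the left clip.

Call:
send_rows([
  {"tx": -0.04, "ty": 0.05, "tz": 0, "ax": 0, "ay": 0, "az": 0.11, "fingers": 0},
  {"tx": -0.08, "ty": 0.1, "tz": 0, "ax": 0, "ay": 0, "az": 0.22, "fingers": 0},
  {"tx": -0.12, "ty": 0.15, "tz": 0, "ax": 0, "ay": 0, "az": 0.33, "fingers": 0},
  {"tx": -0.16, "ty": 0.2, "tz": 0, "ax": 0, "ay": 0, "az": 0.44, "fingers": 0},
  {"tx": -0.205, "ty": 0.24, "tz": 0.02, "ax": 0, "ay": 0, "az": 0.55, "fingers": 0},
])

```text
t: 22.38
ee_pos: [454.3, 97.8, 138.8]
orientation: [0.0, 0.284, 0.959, 0.0]
ft_force: [-0.1, -0.0, 1.5]
gripper_width: 0.007
gripper_force: 0.0
```

Call:
send_rows([
  {"tx": 0, "ty": 0, "tz": 0.02, "ax": 0, "ay": 0, "az": 0.11, "fingers": 0},
  {"tx": 0, "ty": 0, "tz": 0.04, "ax": 0, "ay": 0, "az": 0.22, "fingers": 0},
  {"tx": 0, "ty": 0, "tz": 0.05, "ax": 0, "ay": 0, "az": 0.33, "fingers": 0},
  {"tx": 0, "ty": 0, "tz": 0.06, "ax": 0, "ay": 0, "az": 0.45, "fingers": 0},
  {"tx": 0, "ty": 0, "tz": 0.06, "ax": 0, "ay": 0, "az": 0.45, "fingers": 0},
])

```text
t: 23.0
ee_pos: [453.0, 96.7, 108.0]
orientation: [-0.001, 0.595, 0.804, -0.001]
ft_force: [1.1, 0.3, -0.6]
gripper_width: 0.005
gripper_force: 0.0
```

```bash
python3 -c "
from h import *
goto([-20,117,36],face=0);lid()
L=lid();m=(abs(L[:,0]+20)<18)&(L[:,1]>80)&(L[:,1]<130)&(L[:,2]>40)&(L[:,2]<85)
for a in range(80,130,6):
    q=L[m&(L[:,1]>=a)&(L[:,1]<a+6)]
    if len(q): print(a,len(q),np.median(q,0))
e=L[m];print(np.percentile(e[:,1],99)); e=L[(L[:,2]>62)&(L[:,2]<71)&(L[:,1]>90)&(L[:,1]<125)];print('x range',np.percentile(e[:,0],[2,98]))"
```

```text
t 23.0 case pos [-22.85 120.95 108.  ] F [ 1.14 -0.   -0.61] shift [-0.01  0.01  0.14] turn [-0.   -0.    0.01]
lid angle 0.0018 tilt y -0.0005 z0 66.9
lid angle 0.0021 tilt y -0.0003 z0 66.86
80 71 [-22.01  84.19  65.53]
86 29 [-21.31  88.21  63.92]
92 25 [-23.89  94.75  64.79]
98 21 [-20.06 100.6   65.35]
104 20 [-25.52 106.05  66.45]
110 54 [-21.03 112.03  67.6 ]
116 55 [-20.77 120.17  68.49]
122 7 [-11.97 122.37  67.76]
122.39796375166685
x range [-40.65 377.1 ]
```

Call:
send_rows([
  {"tx": -0.006, "ty": 0.005, "tz": 0.05, "ax": 0, "ay": 0, "az": 0.01, "fingers": 0},
  {"tx": -0.006, "ty": 0.005, "tz": 0.075, "ax": 0, "ay": 0, "az": 0.01, "fingers": 0},
  {"tx": -0.006, "ty": 0.005, "tz": 0.095, "ax": 0, "ay": 0, "az": 0.01, "fingers": 0},
  {"tx": -0.006, "ty": 0.005, "tz": 0.115, "ax": 0, "ay": 0, "az": 0.01, "fingers": 0},
  {"tx": -0.006, "ty": 0.005, "tz": 0.13, "ax": 0, "ay": 0, "az": 0.01, "fingers": 0},
])

```text
t: 23.72
ee_pos: [457.9, 94.8, 44.1]
orientation: [0.0, 0.602, 0.798, 0.0]
ft_force: [0.4, 0.5, 1.3]
gripper_width: 0.003
gripper_force: 0.4
```

Call:
send_rows([
  {"tx": 0, "ty": 0, "tz": 0.012, "ax": 0, "ay": 0, "az": 0, "fingers": 0},
  {"tx": -0.008, "ty": 0, "tz": 0.024, "ax": 0, "ay": 0, "az": 0, "fingers": 0},
  {"tx": -0.014, "ty": 0, "tz": 0.026, "ax": 0, "ay": 0, "az": 0, "fingers": 0},
  {"tx": -0.02, "ty": 0, "tz": 0.028, "ax": 0, "ay": 0, "az": 0, "fingers": 0},
  {"tx": -0.02, "ty": 0, "tz": 0.028, "ax": 0, "ay": 0, "az": 0, "fingers": 0},
])

```text
t: 24.35
ee_pos: [459.9, 85.5, 30.1]
orientation: [-0.001, 0.603, 0.798, 0.0]
ft_force: [-1.0, 4.4, -2.0]
gripper_width: 0.003
gripper_force: 1.9
```

```bash
python3 -c "
from h import *
goto([-20,107,27],face=0);lid()"
```

```text
t 24.35 case pos [-19.47 108.26  30.08] F [ 0.35  4.53 -1.96] shift [-0.   -0.    0.01] turn [-0.   -0.   -0.01]
lid angle 0.0028 tilt y 0.007 z0 66.6
```

Call:
send_rows([
  {"tx": -0.001, "ty": 0, "tz": 0.001, "ax": 0, "ay": 0, "az": 0, "fingers": 0},
  {"tx": -0.002, "ty": 0, "tz": 0.002, "ax": 0, "ay": 0, "az": 0, "fingers": 0},
])

```text
t: 24.65
ee_pos: [460.2, 84.9, 29.5]
orientation: [-0.001, 0.602, 0.798, 0.0]
ft_force: [-3.3, 6.7, 3.4]
gripper_width: 0.001
gripper_force: 3.7
```

Call:
send_rows([
  {"tx": -0.001, "ty": 0, "tz": 0.0006, "ax": 0, "ay": 0, "az": 0, "fingers": 0},
  {"tx": -0.002, "ty": 0, "tz": 0.0012, "ax": 0, "ay": 0, "az": 0, "fingers": 0},
])

```text
t: 24.9
ee_pos: [460.5, 84.0, 29.0]
orientation: [-0.001, 0.602, 0.798, 0.0]
ft_force: [-1.3, 5.6, 2.3]
gripper_width: 0.005
gripper_force: 3.2
```

```bash
python3 -c "
from h import *
goto([-20,107,27],face=0);lid()"
```

```text
t 24.9 case pos [-19.27 106.64  28.96] F [0.39 5.74 2.3 ] shift [ 0. -0.  0.] turn [-0.   -0.   -0.01]
lid angle -0.0007 tilt y 0.0058 z0 66.35
```

Riding well. I'll continue at 5:3.

Call:
send_rows([
  {"tx": -0.001, "ty": 0, "tz": 0.0006, "ax": 0, "ay": 0, "az": 0, "fingers": 0},
  {"tx": -0.002, "ty": 0, "tz": 0.0012, "ax": 0, "ay": 0, "az": 0, "fingers": 0},
])

```text
t: 25.2
ee_pos: [461.0, 82.8, 28.4]
orientation: [-0.0, 0.602, 0.798, 0.0]
ft_force: [-2.2, 3.6, 1.5]
gripper_width: 0.003
gripper_force: 2.4
```

Call:
send_rows([
  {"tx": -0.001, "ty": 0, "tz": 0.0006, "ax": 0, "ay": 0, "az": 0, "fingers": 0},
  {"tx": -0.002, "ty": 0, "tz": 0.0012, "ax": 0, "ay": 0, "az": 0, "fingers": 0},
])

```text
t: 25.45
ee_pos: [461.7, 81.0, 27.7]
orientation: [0.001, 0.602, 0.798, -0.0]
ft_force: [-1.9, 0.1, 1.0]
gripper_width: 0.003
gripper_force: 0.6
```

Call:
send_rows([
  {"tx": -0.001, "ty": 0, "tz": 0.0006, "ax": 0, "ay": 0, "az": 0, "fingers": 0},
  {"tx": -0.002, "ty": 0, "tz": 0.0012, "ax": 0, "ay": 0, "az": 0, "fingers": 0},
])

```text
t: 25.7
ee_pos: [462.1, 80.0, 27.0]
orientation: [0.001, 0.602, 0.798, 0.0]
ft_force: [-0.9, 0.5, 1.4]
gripper_width: 0.002
gripper_force: 0.3
```

```bash
python3 -c "
from h import *
goto([-20,107,27],face=0);lid()"
```

```text
t 25.7 case pos [-18.94 102.36  27.01] F [-0.7   0.77  1.38] shift [ 0.01 -0.    0.  ] turn [ 0.    0.   -0.01]
lid angle 0.0006 tilt y 0.005 z0 66.64
```

Call:
send_rows([
  {"tx": -0.002, "ty": 0, "tz": 0.001, "ax": 0, "ay": 0, "az": 0, "fingers": 0},
  {"tx": -0.004, "ty": 0, "tz": 0.002, "ax": 0, "ay": 0, "az": 0, "fingers": 0},
])

```text
t: 26.0
ee_pos: [462.0, 79.4, 26.2]
orientation: [-0.001, 0.603, 0.798, 0.001]
ft_force: [-3.5, 8.9, 6.8]
gripper_width: 0.005
gripper_force: 4.5
```

Call:
send_rows([
  {"tx": -0.001, "ty": 0, "tz": 0.0005, "ax": 0, "ay": 0, "az": 0, "fingers": 0},
  {"tx": -0.002, "ty": 0, "tz": 0.001, "ax": 0, "ay": 0, "az": 0, "fingers": 0},
])

```text
t: 26.25
ee_pos: [462.0, 79.3, 25.9]
orientation: [-0.002, 0.603, 0.798, 0.001]
ft_force: [-4.7, 11.8, 10.1]
gripper_width: 0.009
gripper_force: 6.1
```

Call:
send_rows([
  {"tx": 0.02, "ty": 0, "tz": 0, "ax": 0, "ay": 0, "az": 0, "fingers": 0},
  {"tx": 0.06, "ty": 0, "tz": 0, "ax": 0, "ay": 0, "az": 0, "fingers": 0},
  {"tx": 0.06, "ty": 0, "tz": -0.1, "ax": 0, "ay": 0, "az": 0, "fingers": 0},
  {"tx": 0.06, "ty": 0, "tz": -0.22, "ax": 0, "ay": 0, "az": 0, "fingers": 0},
  {"tx": 0.06, "ty": 0, "tz": -0.24, "ax": 0, "ay": 0, "az": 0, "fingers": 0},
])

```text
t: 26.88
ee_pos: [457.2, 106.2, 149.9]
orientation: [0.004, 0.602, 0.798, 0.002]
ft_force: [-0.0, -1.2, 0.5]
gripper_width: 0.003
gripper_force: 0.0
```

```bash
python3 - <<'E'
from h import *
goto([-20,-117,140],face=0);print(ctrl.state()['joints'])
L=lid()
m=(abs(L[:,0]+20)<18)&(L[:,1]>70)&(L[:,1]<115)&(L[:,2]>20)
for z in range(22,68,4):
    q=L[m&(abs(L[:,2]-z)<2)]
    if len(q): print(z,len(q),np.median(q,0))
D=ctrl.grab_frame('top')[1];L=Rc.inv().apply((cloud('top',D)-O).reshape(-1,3))
m=(abs(L[:,0]+20)<18)&(L[:,1]<-80)&(L[:,1]>-135)&(L[:,2]>30)&(L[:,2]<90)
print('right')
for a in range(-134,-80,6):
    q=L[m&(L[:,1]>=a)&(L[:,1]<a+6)]
    if len(q): print(a,len(q),np.median(q,0))
E
```

```text
t 26.88 case pos [-16.18 128.91 149.86] F [-0.36 -1.11  0.5 ] shift [-0.49 -0.    0.02] turn [ 0.01  0.   -0.01]
[-0.01 -0.14  2.06 -0.    1.21 -0.29]
lid angle 0.0017 tilt y -0.0001 z0 66.84
22 1 [-37.69  77.3   21.76]
26 4 [-29.79  91.52  27.64]
30 28 [-20.31  92.67  30.45]
34 35 [-21.14  92.63  34.01]
38 32 [-19.97  92.76  38.06]
42 39 [-19.72  91.94  41.47]
46 34 [-19.98  91.29  45.79]
50 35 [-21.39  91.61  50.19]
54 36 [-18.73  91.44  54.29]
58 34 [-20.52  91.18  58.12]
62 62 [-20.77  89.49  62.65]
66 97 [-20.2   80.84  66.79]
right
-122 1 [ -37.69 -116.17   57.4 ]
-116 45 [ -20.86 -112.91   61.45]
-110 45 [ -19.05 -106.88   62.51]
-104 50 [ -21.41 -101.12   61.59]
-98 48 [-19.18 -94.9   62.57]
-92 45 [-19.72 -89.09  63.14]
-86 52 [-20.98 -82.88  63.51]
```

Left clip home. It reads y≈91.5 at every height, which shows the case 3.5 mm further left in my frame. Now the right clip.

Call:
send_rows([
  {"tx": -0.12, "ty": -0.002, "tz": 0, "ax": 0, "ay": 0, "az": 0, "fingers": 0},
  {"tx": -0.24, "ty": -0.004, "tz": 0, "ax": 0, "ay": 0, "az": 0, "fingers": 0},
  {"tx": -0.36, "ty": -0.006, "tz": 0, "ax": 0, "ay": 0, "az": 0, "fingers": 0},
  {"tx": -0.48, "ty": -0.006, "tz": 0, "ax": 0, "ay": 0, "az": 0, "fingers": 0},
  {"tx": -0.484, "ty": -0.006, "tz": 0, "ax": 0, "ay": 0, "az": 0, "fingers": 0},
])

```text
t: 27.6
ee_pos: [517.0, -130.1, 142.8]
orientation: [-0.002, 0.604, 0.797, -0.001]
ft_force: [0.4, 0.2, 0.6]
gripper_width: 0.001
gripper_force: 0.0
```

Call:
send_rows([
  {"tx": 0, "ty": 0, "tz": 0.05, "ax": 0, "ay": 0, "az": 0, "fingers": 0},
  {"tx": 0, "ty": 0, "tz": 0.1, "ax": 0, "ay": 0, "az": 0, "fingers": 0},
  {"tx": 0, "ty": 0, "tz": 0.12, "ax": 0, "ay": 0, "az": 0, "fingers": 0},
  {"tx": 0, "ty": 0, "tz": 0.12, "ax": 0, "ay": 0, "az": 0, "fingers": 0},
])

```text
t: 28.1
ee_pos: [516.7, -126.2, 84.0]
orientation: [-0.001, 0.602, 0.798, -0.0]
ft_force: [-0.2, -0.3, -0.6]
gripper_width: 0.004
gripper_force: 0.0
```

```bash
python3 -c "
from h import *
goto([-20,-113,36],face=0);lid()"
```

```text
t 28.1 case pos [ -25.1  -110.85   84.01] F [-0.32 -0.25 -0.59] shift [-0.    0.01  0.1 ] turn [-0.   -0.   -0.01]
lid angle 0.0026 tilt y -0.0011 z0 66.86
```

Call:
send_rows([
  {"tx": -0.004, "ty": 0.008, "tz": 0.03, "ax": 0, "ay": 0, "az": -0.01, "fingers": 0},
  {"tx": -0.004, "ty": 0.008, "tz": 0.05, "ax": 0, "ay": 0, "az": -0.01, "fingers": 0},
  {"tx": -0.004, "ty": 0.008, "tz": 0.068, "ax": 0, "ay": 0, "az": -0.01, "fingers": 0},
  {"tx": -0.004, "ty": 0.008, "tz": 0.084, "ax": 0, "ay": 0, "az": -0.01, "fingers": 0},
  {"tx": -0.004, "ty": 0.008, "tz": 0.096, "ax": 0, "ay": 0, "az": -0.01, "fingers": 0},
])

```text
t: 28.78
ee_pos: [522.0, -128.1, 36.9]
orientation: [-0.0, 0.596, 0.803, -0.0]
ft_force: [-0.6, -0.4, 0.4]
gripper_width: 0.004
gripper_force: 0.3
```

Call:
send_rows([
  {"tx": 0.002, "ty": 0, "tz": 0.006, "ax": 0, "ay": 0, "az": 0, "fingers": 0},
  {"tx": 0.006, "ty": 0, "tz": 0.01, "ax": 0, "ay": 0, "az": 0, "fingers": 0},
  {"tx": 0.012, "ty": 0, "tz": 0.014, "ax": 0, "ay": 0, "az": 0, "fingers": 0},
  {"tx": 0.012, "ty": 0, "tz": 0.014, "ax": 0, "ay": 0, "az": 0, "fingers": 0},
])

```text
t: 29.28
ee_pos: [520.3, -122.0, 30.3]
orientation: [-0.0, 0.596, 0.803, 0.0]
ft_force: [-0.0, 0.3, 0.7]
gripper_width: 0.006
gripper_force: 0.0
```

```bash
python3 -c "
from h import *
goto([-20,-105,28],face=0);lid()"
```

```text
t 29.27 case pos [ -20.49 -107.81   30.31] F [0.08 0.32 0.68] shift [0.01 0.   0.  ] turn [-0. -0.  0.]
lid angle 0.0014 tilt y -0.0021 z0 66.85
```

Call:
send_rows([
  {"tx": 0.003, "ty": 0, "tz": 0.001, "ax": 0, "ay": 0, "az": 0, "fingers": 0},
  {"tx": 0.006, "ty": 0, "tz": 0.002, "ax": 0, "ay": 0, "az": 0, "fingers": 0},
])

```text
t: 29.58
ee_pos: [519.7, -119.5, 29.5]
orientation: [0.0, 0.596, 0.803, -0.0]
ft_force: [0.1, -1.0, -0.1]
gripper_width: 0.006
gripper_force: 0.4
```

Call:
send_rows([
  {"tx": 0.001, "ty": 0, "tz": 0.0006, "ax": 0, "ay": 0, "az": 0, "fingers": 0},
  {"tx": 0.002, "ty": 0, "tz": 0.0012, "ax": 0, "ay": 0, "az": 0, "fingers": 0},
])

```text
t: 29.82
ee_pos: [519.3, -118.5, 28.9]
orientation: [0.0, 0.596, 0.803, 0.0]
ft_force: [0.2, -1.9, -1.0]
gripper_width: 0.005
gripper_force: 0.5
```

Call:
send_rows([
  {"tx": 0.001, "ty": 0, "tz": 0.0006, "ax": 0, "ay": 0, "az": 0, "fingers": 0},
  {"tx": 0.002, "ty": 0, "tz": 0.0012, "ax": 0, "ay": 0, "az": 0, "fingers": 0},
])

```text
t: 30.08
ee_pos: [519.3, -118.0, 28.6]
orientation: [0.001, 0.596, 0.803, -0.0]
ft_force: [0.2, -2.2, 1.3]
gripper_width: 0.002
gripper_force: 1.3
```

```bash
python3 -c "
from h import *
goto([-20,-105,28],face=0);lid()"
```

```text
t 30.07 case pos [ -20.25 -103.75   28.57] F [-0.44 -2.19  1.3 ] shift [-0.  0.  0.] turn [0. 0. 0.]
lid angle 0.0019 tilt y -0.0025 z0 66.85
```

Call:
send_rows([
  {"tx": 0.001, "ty": 0, "tz": 0.0006, "ax": 0, "ay": 0, "az": 0, "fingers": 0},
  {"tx": 0.002, "ty": 0, "tz": 0.0012, "ax": 0, "ay": 0, "az": 0, "fingers": 0},
])

```text
t: 30.38
ee_pos: [519.3, -117.3, 28.2]
orientation: [0.001, 0.596, 0.803, -0.0]
ft_force: [-0.7, -5.5, 3.1]
gripper_width: 0.006
gripper_force: 2.4
```

Call:
send_rows([
  {"tx": 0.001, "ty": 0, "tz": 0.0006, "ax": 0, "ay": 0, "az": 0, "fingers": 0},
  {"tx": 0.002, "ty": 0, "tz": 0.0012, "ax": 0, "ay": 0, "az": 0, "fingers": 0},
])

```text
t: 30.62
ee_pos: [519.0, -116.4, 27.6]
orientation: [0.001, 0.596, 0.803, -0.0]
ft_force: [-0.1, -5.0, 3.6]
gripper_width: 0.004
gripper_force: 2.6
```

```bash
python3 -c "
from h import *
goto([-20,-105,28],face=0);lid()"
```

```text
t 30.62 case pos [ -20.11 -102.17   27.62] F [-1.54 -4.71  3.57] shift [-0.01  0.   -0.  ] turn [0. 0. 0.]
lid angle -0.0017 tilt y -0.0025 z0 66.64
```

Riding. I'll continue to the snap and seat the clip.

Call:
send_rows([
  {"tx": 0.001, "ty": 0, "tz": 0.0006, "ax": 0, "ay": 0, "az": 0, "fingers": 0},
  {"tx": 0.002, "ty": 0, "tz": 0.0012, "ax": 0, "ay": 0, "az": 0, "fingers": 0},
])

```text
t: 30.92
ee_pos: [518.8, -115.3, 27.0]
orientation: [0.001, 0.596, 0.803, -0.0]
ft_force: [-0.1, -5.1, 3.3]
gripper_width: 0.005
gripper_force: 2.3
```

Call:
send_rows([
  {"tx": 0.001, "ty": 0, "tz": 0.0006, "ax": 0, "ay": 0, "az": 0, "fingers": 0},
  {"tx": 0.002, "ty": 0, "tz": 0.0012, "ax": 0, "ay": 0, "az": 0, "fingers": 0},
])

```text
t: 31.18
ee_pos: [518.0, -113.4, 25.8]
orientation: [-0.0, 0.596, 0.803, 0.0]
ft_force: [1.1, -1.8, 1.7]
gripper_width: 0.005
gripper_force: 1.0
```

Call:
send_rows([
  {"tx": 0.001, "ty": 0, "tz": 0.0006, "ax": 0, "ay": 0, "az": 0, "fingers": 0},
  {"tx": 0.002, "ty": 0, "tz": 0.0012, "ax": 0, "ay": 0, "az": 0, "fingers": 0},
])

```text
t: 31.42
ee_pos: [516.6, -111.8, 24.4]
orientation: [-0.001, 0.596, 0.803, 0.0]
ft_force: [0.1, -0.6, 0.3]
gripper_width: 0.007
gripper_force: 0.2
```

```bash
python3 -c "
from h import *
goto([-20,-94.5,28],face=0);lid()"
```

```text
t 31.43 case pos [-21.14 -97.04  24.41] F [-0.06 -0.63  0.33] shift [ 0.01  0.   -0.01] turn [-0. -0.  0.]
lid angle 0.0006 tilt y -0.0012 z0 66.8
```

Call:
send_rows([
  {"tx": 0.002, "ty": 0, "tz": 0.001, "ax": 0, "ay": 0, "az": 0, "fingers": 0},
  {"tx": 0.004, "ty": 0, "tz": 0.002, "ax": 0, "ay": 0, "az": 0, "fingers": 0},
])

```text
t: 31.72
ee_pos: [516.8, -111.5, 24.3]
orientation: [0.0, 0.596, 0.803, -0.001]
ft_force: [-2.0, -5.6, 2.3]
gripper_width: 0.006
gripper_force: 2.6
```

Call:
send_rows([
  {"tx": 0.002, "ty": 0, "tz": 0.001, "ax": 0, "ay": 0, "az": 0, "fingers": 0},
  {"tx": 0.002, "ty": 0, "tz": 0.001, "ax": 0, "ay": 0, "az": 0, "fingers": 0},
])

```text
t: 31.98
ee_pos: [516.8, -111.4, 24.2]
orientation: [0.001, 0.596, 0.803, -0.001]
ft_force: [-1.6, -7.3, 2.6]
gripper_width: 0.006
gripper_force: 3.1
```

Call:
send_rows([
  {"tx": -0.02, "ty": 0, "tz": 0, "ax": 0, "ay": 0, "az": 0, "fingers": 0},
  {"tx": -0.05, "ty": 0, "tz": 0, "ax": 0, "ay": 0, "az": 0, "fingers": 0},
  {"tx": -0.05, "ty": 0, "tz": -0.1, "ax": 0, "ay": 0, "az": 0, "fingers": 0},
  {"tx": -0.05, "ty": 0, "tz": -0.22, "ax": 0, "ay": 0, "az": 0, "fingers": 0},
  {"tx": -0.05, "ty": 0, "tz": -0.3, "ax": 0, "ay": 0, "az": 0, "fingers": 0},
])

```text
t: 32.6
ee_pos: [524.9, -134.7, 176.6]
orientation: [0.001, 0.596, 0.803, 0.001]
ft_force: [0.1, 0.4, -0.4]
gripper_width: 0.006
gripper_force: 0.0
```

Call:
send_rows([
  {"tx": -0.1, "ty": 0, "tz": 0, "ax": 0, "ay": 0, "az": 0, "fingers": 0},
  {"tx": -0.2, "ty": 0, "tz": 0, "ax": 0, "ay": 0, "az": 0, "fingers": 0},
  {"tx": -0.3, "ty": 0, "tz": 0, "ax": 0, "ay": 0, "az": 0, "fingers": 0},
  {"tx": -0.3, "ty": 0, "tz": 0, "ax": 0, "ay": 0, "az": 0, "fingers": 0},
])

```text
t: 33.1
ee_pos: [567.5, -280.7, 173.2]
orientation: [-0.0, 0.598, 0.802, 0.0]
ft_force: [0.9, -0.7, -0.6]
gripper_width: 0.006
gripper_force: 0.0
```

```bash
python3 - <<'E'
from h import *
goto([-20,-113,150],face=0);lid()
t,D=ctrl.grab_frame('top');L=Rc.inv().apply((cloud('top',D)-O).reshape(-1,3))
for nm,m in(('right',(abs(L[:,0]+20)<18)&(L[:,1]<-70)&(L[:,1]>-135)),('left',(abs(L[:,0]+20)<18)&(L[:,1]>70)&(L[:,1]<135)),('front',(abs(L[:,1])<18)&(L[:,0]<-55)&(L[:,0]>-110))):
    k=L[m&(L[:,2]>22)];print(nm,'extents',np.percentile(k,[1,99],axis=0))
a=cv2.resize(t[160:320,180:360,::-1],None,fx=4.4,fy=3.7,interpolation=cv2.INTER_CUBIC);cv2.imwrite('pics/topend.png',a)
E
```

```text
t 33.1 case pos [ -20.28 -273.46  173.16] F [ 0.7  -0.97 -0.58] shift [0.32 0.   0.05] turn [ 0. -0.  0.]
lid angle 0.0009 tilt y -0.0022 z0 66.83
right extents [[-37.45 -85.27  61.3 ]
 [ -2.64 -70.25  69.84]]
left extents [[-37.68  70.08  59.44]
 [ -2.41  91.22  70.24]]
front extents [[-69.56 -17.49  33.46]
 [-55.56  17.47  70.35]]
```

View pics/topend.png

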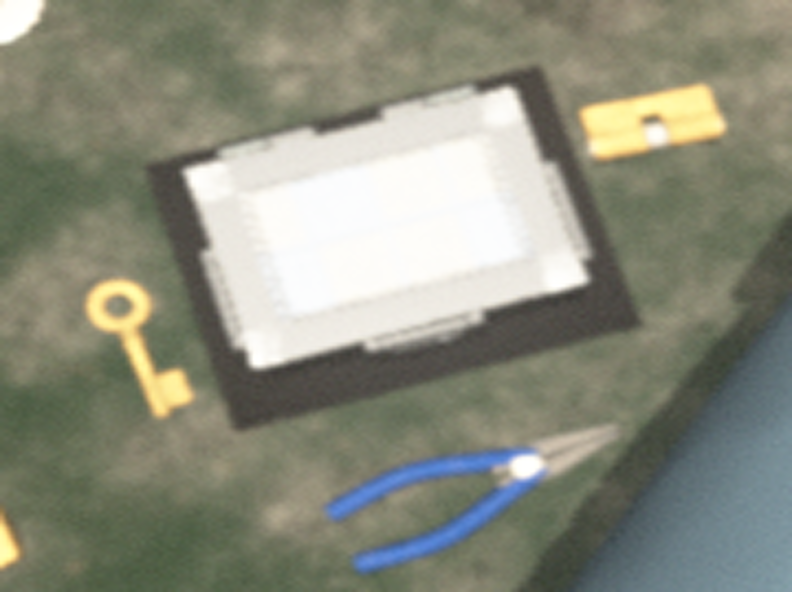

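The final top view shows the lid shut and all three clips folded flat, at (225,300), (568,210) and (425,330). The key, cylinder and pliers have not moved and the arm is clear.

```bash
python3 -c "
from bench import ctrl
print(ctrl.close_job())"
```

```text
the job is handed in; nothing more can be done
None
```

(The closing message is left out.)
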